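Shut the heavy block case without slamming it

TASK

Close the wooden block case: push its heavy lid up a little from below, by the lip, until the drop prop that holds it open falls flat, then lower it, held all the way so that it never drops or slams. Press it down past its stiff catch until it is fully shut along the rim, and keep a firm push of about 20 N on the shut lid for a second to bed it, never much more. Leave the things standing round it where they are.

Things in the scene. Friction and masses are not known exactly. Their poses are not given: they have to be found in the camera images.
- case: Low open wooden case with steel corner plates, fixed to the table: 160 mm deep (its x), 260 mm wide (its y), 60 mm high to the rim, walls 9 mm. Origin at the centre of its underside, which a plinth raises 1 to 9 mm above the table; z up. Its front (-x side) looks roughly to the robot (yaw varies), the lid is hinged along the back (+x) rim.
- case_hinge (a point): Middle of the lid's hinge line, on the back rim, 80 mm behind the case's origin, 60 mm above it; the line runs along the case's y and lies in the lid's underside. The lid is a slab 160 mm from hinge to front edge, 260 mm wide, 16 mm thick, steel outside, 0.9 kg give or take 15 %, centre of mass about 85 mm from the hinge.
- lid (a joint): Opening angle of the lid, rad: 0 fully shut (level on the rim), 1.57 upright (stop at 1.85); starts at 1.0, standing on the prop. Free-moving hinge: below about 1.35 the lid falls shut fast unless held up, above it tips over backwards. Going down it comes to rest 0.035 to 0.07 rad open on the catch, which carries its weight.
- lip_edge (a point): Middle of the front edge of the lid's finger lip, on its underside, 192 mm from the hinge line. The lip is a steel tongue 70 mm wide, 12 mm thick, flush with the lid's underside, jutting 32 mm in front of lid and case. Lid shut: over 60 mm free height under it. Axes are the lid's: x from front edge to hinge, y along the hinge, z out of the steel face.
- lid_top (a point): Where to press: on the steel face at mid-width, 140 mm from the hinge line; axes as the lip's. The catch is a stiff brass bar inside the front wall, 6 to 9 mm above the rim. Pressed here with about 5 to 12 N it gives way and does not spring back, until the lid meets the rim, which does not yield: from there the push rises quickly.
- ink_tin: Bystander: round ink tin, 68 mm across, 51 mm high; origin at the centre of its underside.
- duct_tape: Bystander: roll of tape lying flat, 97 mm across, 48 mm high; origin at the centre of its underside.
- paste_pot: Bystander: small round pot, 58 mm across, 50 mm high; origin at the centre of its underside.
- masking_tape: Bystander: thin roll of tape lying flat, 104 mm across, 25 mm high; origin at the centre of its underside.
- lino_block_1: Bystander: carved block, 95 x 65 x 21 mm; origin at the centre of its underside.
- baren: Bystander: round wooden rubbing disc with a knob, 108 mm across, 48 mm high; origin at the centre of its underside.
- prop (a joint): Angle of the drop prop, a steel rod 128 mm long inside the case's left (+y) wall, pivoted low near the front: 0 lying flat in the case, 0.57 propping the lid. A lug under the lid keeps its tip; once the lid is raised to about 1.13 rad or more the prop falls flat by its own weight in under 0.3 s and is out of the way.

How it is judged:
By the outcome, as a careful person would: the job done as asked, in the order asked, and still so for the second after the job is handed in, with the robot touching nothing.
It also fails if it takes over 72 s, if anything falls off the work surface, if the arm or the gripper's body presses on something with over 40 N, if the wrist force passes 120 N, or if a joint passes its speed limit or range.

ROBOT

A 7-joint arm with a two-finger parallel gripper is mounted at the origin on a cart in front of the work surface, level with it; the furniture and walls round the work are solid. World frame = base frame: x ahead of the robot, y to its left, z up, the work surface at z = 0. Lengths are in m, angles in rad, forces in N, time in s.
With the tool pointing down it reaches from about 0.425 to 1.025 m from the base axis. Payload 9.4 kg.
Tool frame: the origin (TCP) lies midway between the tips of the shut fingers; the grasp point (between the pads) lies 19 mm behind it; z points along the fingers, y is the direction in which the jaws open and shut (so a half turn about z gives the same grasp; the last joint's range is limited). The gripper opens to 93 mm and grips with 3 to 60 N. Pads are 15 mm wide; open, the fingers measure 128 mm over their backs; the gripper's body (75 mm by 188 mm) begins 65 mm behind the grasp point.
Start: joints at [-1.225, 0.599, -0.003, 1.599, 0.002, 0.943, -0.08], TCP at [0.297, 0.661, 0.18] pointing down, gripper open.
Joint ranges: [-2.57, 2.57], [-0.35, 1.97], [-1.29, 1.29], [0.11, 2.56], [-1.05, 4.19], [0.11, 1.86], [-2.63, 2.63]. Speed limits (rad/s): [2.22, 2.22, 3.01, 3.01, 3.14, 3.14, 3.14].

INTERFACE

Orientations are given as a unit quaternion [w, x, y, z].
In Python, from rig import bot, get_image, camera_info gives the robot as it stands.
- The arm moves only by the tool play_rows, never from a script. Its argument "commands" is a list of rows, each an object of numbers: "tx", "ty", "tz": the shift along the tool's x, y, z in cm; "wx", "wy", "wz": the turn, a rotation vector about the tool's x, y, z in rad; "hand": the gripper's target within -1 to 1 (shut at 1, half-way at 0, fully open at -1). In form: [{"tx": .., "ty": .., "tz": .., "wx": .., "wy": .., "wz": .., "hand": ..}, ...]. A call has 1 to 10 rows; each row is the pose to reach, as a shift and turn from the pose commanded when the call began, along the tool's axes at that moment; what a row does not reach only later rows make up. A row lasts 1/12 s, in which the tool goes at most 41.7 mm and 7.16 degrees, less where a joint would pass 70% of its speed; a pose out of reach is approached as far as the arm can. A call with a gripper value outside its range is refused whole. The fingers move at their own pace and stop on an object; "force" is the grip in N (left out, the last holds). Time passes only in rows, so rows that repeat a pose let the fingers close. It gives the time, the measured TCP pose, the force and the opening at its end, in the units of the state.
- bot.state(): the state, without advancing time (a new reading comes with each control period).
- get_image(name): name is "scene" or "side" or "wrist"; returns (picture, depth): 480x640x3 uint8, blue, green, red; 480x640 float32, m along the optical axis (not along the pixel's ray), 0 where there is no reading.
- camera_info(name): a dict with "fov_y" (degrees; the focal length in pixels is half the picture's height over the tangent of half this angle, whatever the lens; pixels are square), "cx", "cy" (the principal point, pixels), "cam_to_world" (4x4, takes a point from camera to world coordinates). Camera axes: x right, y up, looking along -z (the intrinsics and any distortion apply to the point x, -y, -z); pixel columns grow to the right and rows downward; lengths in m; the calibration is good to about 2 mm. A picture is of the moment at which its call begins: read the wrist's pose just before it. camera_info takes no time and is no camera call; for the wrist camera it gives the pose at the moment of the call.
- bot.finish_job(): hands the job in, once; it reports no verdict.
The state is a dict: "time": time; "q": joint angles; "qvel": joint speeds; "effort": joint torques, N m; "tool_pos": TCP position; "orientation": TCP orientation; "force": force on the tool from outside, world axes, zero at the start; "ft_torque": the same for the moment, N m; "gripper_width": finger opening in m.
Only numpy, scipy, OpenCV 4.12 (cv2) and the standard library are available. Lean on these libraries where they do the work, as an engineer would, in place of code of your own. Each camera call takes 0.05 s, during which the arm holds its last target. There are 200 camera calls.

## Working session

There is one attempt and no reset: what is moved stays moved. The work goes in short steps, Python scripts to look and compute and a tool call to move; the robot and the scene stay as the last step left them, time stands still between calls to the robot, and variables do not carry over. Pictures are saved under pics/ and viewed, about 8 in all and at most 12, crops included, and the job is handed in when it is done.

Besides the shell and the picture viewer there is one more tool, called after "Emit:" by a JSON object that holds its "op" and its "data". play_rows: Moves the arm, as the interface text tells. Its arguments: {"type":"object","properties":{"commands":{"type":"array","items":{"type":"object","properties":{"tx":{"type":"number"},"ty":{"type":"number"},"tz":{"type":"number"},"wx":{"type":"number"},"wy":{"type":"number"},"wz":{"type":"number"},"hand":{"type":"number"}}}},"force":{"type":"number"}},"required":["commands"]}

```bash
mkdir -p pics; ls
python3 - <<'E'
from rig import bot,get_image,camera_info
import cv2,numpy as np
s=bot.state();print(s)
for n in ["scene","side"]:
    im,d=get_image(n);cv2.imwrite(f"pics/{n}0.png",im);np.savez(f"{n}0.npz",im=im,d=d);c=camera_info(n);print(n,c, (d>0).mean())
E
```

```text
pics
{'time': 0.0, 'q': array([-1.22472777,  0.6000893 , -0.00253665,  1.60009654,  0.00183012,
        0.94289518, -0.07975681]), 'qvel': array([ 0.0021373 ,  0.00059806,  0.00102306, -0.00065615, -0.00199772,
       -0.00065453,  0.00194928]), 'effort': array([-9.24181550e-04, -7.65047479e+01,  1.49672057e+00, -2.52369046e+01,
       -5.24103153e-02,  1.67498452e-02,  1.36511667e-04]), 'tool_pos': array([0.29727536, 0.6606763 , 0.1793979 ]), 'orientation': array([-7.42036194e-05,  2.09757816e-01,  9.77753091e-01, -7.39719826e-04]), 'force': array([-0.2605722 , -0.15116342, -1.14917279]), 'ft_torque': array([-0.00286192, -0.02659341,  0.02342032]), 'gripper_width': 0.09291742516778509}
scene {'fov_y': 47.666387728988944, 'cx': 315.6036840040385, 'cy': 243.40645340231666, 'cam_to_world': array([[-0.55909   ,  0.38908487, -0.73214161, -0.73120978],
       [-0.8290956 , -0.25774276,  0.49615436,  0.87342662],
       [ 0.00434196,  0.88441033,  0.46668996,  0.91084763],
       [ 0.        ,  0.        ,  0.        ,  1.        ]])} 0.9954134114583333
side {'fov_y': 43.842515441383675, 'cx': 323.03548687538444, 'cy': 240.1130327067133, 'cam_to_world': array([[-0.22274979,  0.51012289, -0.83075698, -1.06492985],
       [-0.97486493, -0.12055322,  0.18736406,  0.36814986],
       [-0.00457173,  0.85161115,  0.52415412,  1.11915825],
       [ 0.        ,  0.        ,  0.        ,  1.        ]])} 0.977802734375
```

View pics/scene0.png

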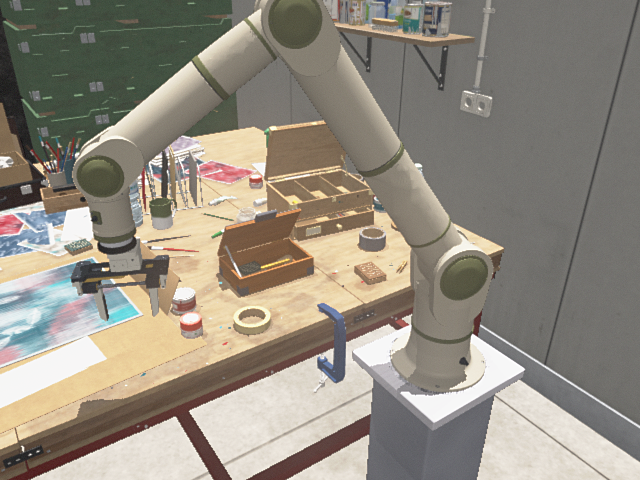

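View pics/side0.png

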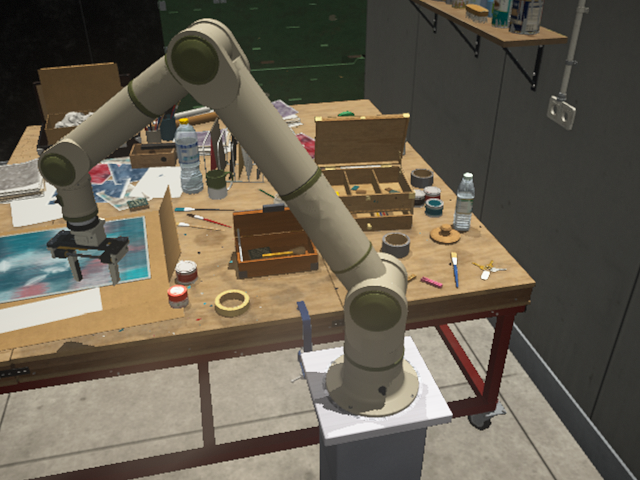

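The scene picture shows the reddish case at about (265,260), with its lid up and the grey lip at (265,215). The tins are at (183,300) and (190,325), the masking tape at (252,320), the lino block at (370,273) and the duct tape at (372,238). In the side picture the case is at (275,245).

```bash
cat > h.py <<'E'
import numpy as np,cv2
from rig import bot,get_image,camera_info
def cloud(d,c):
    f=240/np.tan(np.radians(c['fov_y'])/2); v,u=np.mgrid[:480,:640]
    P=np.stack([(u-c['cx'])/f*d,-(v-c['cy'])/f*d,-d,np.ones_like(d)],-1)@np.array(c['cam_to_world']).T
    P=P[...,:3].copy();P[d<=0]=np.nan; return P
E
python3 - <<'E'
from h import *
np.set_printoptions(precision=3,suppress=True)
for n,box in [("scene",(200,200,330,300)),("side",(225,195,325,285))]:
    z=np.load(n+"0.npz");P=cloud(z['d'],camera_info(n))
    u0,v0,u1,v1=box
    im=z['im'][v0:v1,u0:u1];cv2.imwrite(f"pics/{n}_c.png",cv2.resize(im,None,fx=5,fy=5,interpolation=cv2.INTER_CUBIC))
    Q=P[v0:v1,u0:u1]
    print(n)
    for v in range(0,v1-v0,9): print(v0+v,[tuple((Q[v,u]*1000).astype(int).tolist()) if np.isfinite(Q[v,u]).all() else None for u in range(5,u1-u0,12)])
E
```

```text
scene
200 [(1280, 75, 0), (1197, 56, 25), (1225, -9, 0), (1197, -51, 0), (1167, -92, 1), (1091, -109, 24), (888, -49, 111), (946, -137, 69), (906, -167, 77), (755, -122, 141), (749, -169, 132)]
209 [(1186, 116, 4), (1181, 66, -6), (1147, 28, -2), (908, 89, 101), (879, 55, 104), (1062, -91, 0), (889, -49, 74), (779, -35, 119), (757, -71, 118), (751, -119, 108), (749, -170, 97)]
218 [(1119, 146, -2), (1093, 107, -1), (1067, 67, -2), (869, 110, 86), (841, 76, 88), (599, 158, 204), (609, 111, 188), (623, 59, 169), (758, -72, 82), (755, -122, 70), (839, -234, 9)]
227 [(1041, 180, 0), (1020, 141, -2), (613, 273, 199), (612, 234, 189), (626, 187, 171), (629, 144, 158), (642, 93, 138), (652, 41, 120), (733, -56, 61), (726, -102, 51), (724, -154, 38)]
236 [(972, 211, 0), (946, 174, 0), (638, 264, 156), (647, 220, 140), (656, 174, 123), (667, 125, 104), (678, 74, 85), (784, -36, 9), (740, -60, 21), (726, -102, 15), (731, -159, -2)]
245 [(903, 241, 1), (878, 206, 1), (670, 252, 107), (673, 209, 93), (690, 158, 71), (684, 117, 61), (688, 69, 45), (679, 27, 37), (720, -47, -2), (694, -81, -1), (6
[... 1680 characters left out ...]
130, 69), (691, 89, 64), (689, 47, 60), (19, 143, 460)]
240 [(783, 292, 1), (685, 256, 55), (682, 216, 51), (683, 174, 44), (690, 132, 34), (675, 92, 38), (682, 49, 27), (27, 142, 433)]
249 [(729, 298, -1), (698, 258, 10), (665, 219, 25), (648, 180, 31), (668, 137, 12), (669, 95, 5), (616, 62, 33), (565, 31, 60)]
258 [(666, 303, 1), (571, 268, 56), (605, 227, 28), (607, 187, 21), (536, 156, 62), (532, 117, 59), (533, 78, 51), (540, 36, 41)]
267 [(611, 308, 1), (544, 273, 39), (532, 235, 42), (533, 197, 35), (535, 157, 28), (530, 119, 25), (527, 80, 21), (530, 39, 12)]
276 [(570, 313, -6), (540, 276, 7), (527, 238, 10), (533, 199, 0), (527, 160, -1), (513, 123, 1), (504, 85, 1), (497, 46, 0)]
```

View pics/scene_c.png

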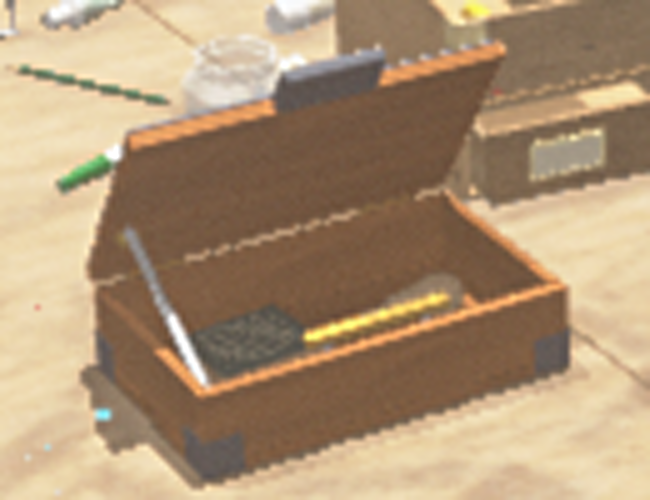

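Next I fit the case geometry, the bystanders and rough link lengths.

Run:
```python
from h import *
np.set_printoptions(precision=4,suppress=True)
A=[]
for n in ["scene","side"]:
    z=np.load(n+"0.npz");c=camera_info(n);P=cloud(z['d'],c).reshape(-1,3);im=z['im'].reshape(-1,3)
    ok=np.isfinite(P).all(1);P=P[ok]
    f=P[(abs(P[:,0]-.534)<.02)&(P[:,1]>.05)&(P[:,1]<.26)&(P[:,2]>.015)&(P[:,2]<.055)]
    k=np.polyfit(f[:,1],f[:,0],1);r=f[:,0]-np.polyval(k,f[:,1]);f=f[abs(r)<.008];k=np.polyfit(f[:,1],f[:,0],1)
    print(n,"front x=",k,len(f))
    l=P[(P[:,2]>.09)&(P[:,2]<.21)&(P[:,0]>.58)&(P[:,0]<.70)&(P[:,1]>.04)&(P[:,1]<.27)]
    k=np.linalg.lstsq(np.c_[l[:,1:],np.ones(len(l))],l[:,0],rcond=None)[0];r=l[:,0]-np.c_[l[:,1:],np.ones(len(l))]@k
    l=l[abs(r)<.01];k=np.linalg.lstsq(np.c_[l[:,1:],np.ones(len(l))],l[:,0],rcond=None)[0]
    print(" lid x=",k,len(l),"angle",np.arctan(-1/k[1]), "y extents at z~.12-.18",np.percentile(l[:,1],[.5,99.5]))
    g=P[(P[:,2]>.02)&(P[:,2]<.05)&(P[:,0]>.5)&(P[:,0]<.7)];print(" case y",np.percentile(g[(g[:,0]<.56)&(g[:,1]<.32)&(g[:,1]>0)][:,1],[.5,99.5]))
    t=P[(P[:,2]>.21)&(P[:,2]<.26)&(P[:,0]>.55)&(P[:,0]<.64)&(P[:,1]>.08)&(P[:,1]<.23)];print(" lip top: y",np.percentile(t[:,1],[2,98]),"zmax",np.percentile(t[:,2],98),"x",np.median(t[:,0]))
    D=cloud(z['d'],c)
    for (u,v) in ([(295,20),(100,175),(465,275),(183,300),(190,325),(252,310),(370,268),(372,232)] if n=="scene" else [(205,52),(57,168),(378,310),(187,265),(178,290),(232,296),(397,238),(445,233)]): print(" ",(u,v),D[v,u])
```

```text
scene front x= [0.0253 0.5322] 641
 lid x= [ 0.0282 -0.6327  0.7285] 1436 angle 1.0066729837889532 y extents at z~.12-.18 [0.0414 0.2683]
 case y [0.0278 0.2882]
 lip top: y [0.1228 0.189 ] zmax 0.22729864047339615 x 0.5953594782918528
  (295, 20) [0.0918 0.3592 0.8179]
  (100, 175) [0.2431 0.6795 0.564 ]
  (465, 275) [-0.0705  0.0304  0.2964]
  (183, 300) [0.5403 0.4635 0.0512]
  (190, 325) [0.4282 0.4897 0.0438]
  (252, 310) [0.4325 0.3031 0.0176]
  (370, 268) [ 0.4257 -0.1235  0.0215]
  (372, 232) [ 0.613  -0.2843  0.0288]
side front x= [0.0306 0.5302] 616
 lid x= [ 0.0314 -0.6377  0.728 ] 1142 angle 1.003092604685566 y extents at z~.12-.18 [0.065  0.2677]
 case y [0.0257 0.2841]
 lip top: y [0.1213 0.1871] zmax 0.22942648464715404 x 0.5942818370907741
  (205, 52) [0.088  0.332  0.8357]
  (57, 168) [0.243  0.6753 0.5664]
  (378, 310) [-0.0794  0.0227  0.2992]
  (187, 265) [0.5847 0.4449 0.0479]
  (178, 290) [0.4476 0.4755 0.052 ]
  (232, 296) [0.4419 0.3179 0.0065]
  (397, 238) [ 0.6183 -0.2774  0.0282]
  (445, 233) [ 0.6212 -0.459   0.0219]
```

Emit:
{"op": "play_rows", "data": {"commands": [{"tz":-4,"hand":1},{"tz":-8,"hand":1},{"tz":-12,"hand":1},{"tx":-3,"ty":-3,"tz":-15,"hand":1},{"tx":-6,"ty":-6,"tz":-18,"hand":1},{"tx":-9,"ty":-9,"tz":-18,"hand":1},{"tx":-12,"ty":-12,"tz":-18,"hand":1},{"tx":-15,"ty":-15,"tz":-18,"hand":1},{"tx":-18,"ty":-18,"tz":-18,"hand":1},{"tx":-19,"ty":-19,"tz":-18,"hand":1}], "force": 20}}

```text
invalid input
```

Run:
```python
from h import *
np.set_printoptions(precision=3,suppress=True)
s=bot.state();print(s['time'],s['q'],s['tool_pos'],s['orientation'],s['force'])
z=np.load("side0.npz");P=cloud(z['d'],camera_info("side"));print([P[v,165].round(3).tolist() for v in (190,200,220,240,260,275)])
```

```text
0.1 [-1.225  0.6   -0.003  1.6    0.002  0.943 -0.08 ] [0.297 0.661 0.179] [-0.     0.21   0.978 -0.001] [-0.465 -0.053  0.732]
[[1.232, 0.518, 0.008], [1.021, 0.51, 0.068], [0.908, 0.514, 0.044], [0.806, 0.517, 0.02], [0.706, 0.52, 0.001], [0.612, 0.52, 0.002]]
```

Emit:
{"op": "play_rows", "data": {"commands": [{"tx":0,"ty":0,"tz":-4,"wx":0,"wy":0,"wz":0,"hand":1},{"tx":0,"ty":0,"tz":-8,"wx":0,"wy":0,"wz":0,"hand":1},{"tx":0,"ty":0,"tz":-12,"wx":0,"wy":0,"wz":0,"hand":1},{"tx":-3,"ty":-3,"tz":-15,"wx":0,"wy":0,"wz":0,"hand":1},{"tx":-6,"ty":-6,"tz":-18,"wx":0,"wy":0,"wz":0,"hand":1},{"tx":-9,"ty":-9,"tz":-18,"wx":0,"wy":0,"wz":0,"hand":1},{"tx":-12,"ty":-12,"tz":-18,"wx":0,"wy":0,"wz":0,"hand":1},{"tx":-15,"ty":-15,"tz":-18,"wx":0,"wy":0,"wz":0,"hand":1},{"tx":-18,"ty":-18,"tz":-18,"wx":0,"wy":0,"wz":0,"hand":1},{"tx":-19,"ty":-19,"tz":-18,"wx":0,"wy":0,"wz":0,"hand":1}], "force": 20}}

```text
time: 0.93
tool_pos: [0.3936, 0.4067, 0.3603]
orientation: [0.0, 0.21, 0.978, -0.0]
force: [1.0, 0.8, -0.2]
gripper_width: 0.0308
```

Run:
```python
from h import *
np.set_printoptions(precision=3,suppress=True)
s=bot.state();print(s['time'],s['q'],s['tool_pos'],s['orientation'],s['force'])
```

```text
0.9333 [-0.945  0.243  0.055  1.732 -0.014  1.167  0.26 ] [0.394 0.407 0.36 ] [ 0.     0.21   0.978 -0.   ] [ 1.043  0.849 -0.197]
```

```bash
cat >> h.py <<'E'
from scipy.spatial.transform import Rotation as Ro
def R_of(q): return Ro.from_quat(np.roll(q,-1))
def target(a,phi):  # tool dir azimuth a, phi below horizontal, tool y horizontal
    z=np.array([np.cos(phi)*np.cos(a),np.cos(phi)*np.sin(a),-np.sin(phi)]); y=np.array([-np.sin(a),np.cos(a),0]); 
    return Ro.from_matrix(np.c_[np.cross(y,z),y,z])
def rel(p,R):  # shift cm and turn from measured pose
    s=bot.state();R0=R_of(s['orientation']);return (R0.inv().apply(np.array(p)-s['tool_pos'])*100).round(2),(R0.inv()*R).as_rotvec().round(3)
E
python3 - <<'E'
from h import *
r=np.radians
for a,phi in ((-45,65),(-45,40)): print(rel((.43,.22,.36),target(r(a),r(phi))))
E
```

```text
(array([-11.  , -15.52,   0.04]), array([ 0.079, -0.431,  0.356]))
(array([-11.  , -15.52,   0.04]), array([ 0.157, -0.862,  0.338]))
```

Emit:
{"op": "play_rows", "data": {"commands": [{"tx":-2,"ty":-3,"tz":0,"wx":0.01,"wy":-0.08,"wz":0.06,"hand":1},{"tx":-4,"ty":-6,"tz":0,"wx":0.03,"wy":-0.16,"wz":0.12,"hand":1},{"tx":-6,"ty":-9,"tz":0,"wx":0.05,"wy":-0.24,"wz":0.18,"hand":1},{"tx":-8,"ty":-12,"tz":0,"wx":0.06,"wy":-0.32,"wz":0.26,"hand":1},{"tx":-10,"ty":-14,"tz":0,"wx":0.07,"wy":-0.4,"wz":0.32,"hand":1},{"tx":-11,"ty":-15.5,"tz":0,"wx":0.08,"wy":-0.43,"wz":0.36,"hand":1},{"tx":-11,"ty":-15.5,"tz":0,"wx":0.08,"wy":-0.43,"wz":0.36,"hand":1}]}}

```text
time: 1.52
tool_pos: [0.4288, 0.2209, 0.3597]
orientation: [0.2, 0.376, 0.901, -0.085]
force: [0.1, -0.5, -0.3]
gripper_width: 0.0004
```

Run:
```python
from h import *
np.set_printoptions(precision=3,suppress=True)
s=bot.state();print(s['time'],s['q'],s['tool_pos'],s['orientation'],s['force'])
r=np.radians
for a,phi in ((-45,65),(-45,40)): print(rel((.43,.22,.36),target(r(a),r(phi))))
# FK fit
from scipy.optimize import least_squares
D=[([-1.22472777,.6000893,-.00253665,1.60009654,.00183012,.94289518,-.07975681],[.29727536,.6606763,.1793979],[-7.4e-5,.209758,.977753,-.00074]),
([-.945,.243,.055,1.732,-.014,1.167,.26],[.394,.407,.36],[0,.21,.978,0]),(s['q'],s['tool_pos'],s['orientation'])]
def fk(q,p,sg):
    b,h,L1,L2,L3,g=p; X=lambda t:Ro.from_euler('z',t);Y=lambda t:Ro.from_euler('y',t);z=np.array([0,0,1.])
    R=X(b+sg[0]*q[0])*Y(q[1]);P=h*z+R.apply(L1*z);R=R*X(sg[1]*q[2])*Y(q[3]);P=P+R.apply(L2*z);R=R*X(sg[2]*q[4])*Y(q[5])*X(sg[3]*q[6]+g);return P+R.apply(L3*z),R
import itertools
best=[]
for sg in itertools.product((1,-1),repeat=4):
  for g in (-1.57,0,1.57,3.1):
   for b in (-.08,2.37):
    def f(p):
        o=[]
        for q,t,o4 in D:
            P,R=fk(q,p,sg);o+=list(P-t)+list(.3*(R.inv()*R_of(np.array(o4))).as_rotvec())
        return o
    r_=least_squares(f,[b,.3,.64,.45,.385,g]);best.append((r_.cost,sg,r_.x.round(4).tolist()))
best.sort(key=lambda x:x[0]);print(*best[:4],sep="\n")
```

```text
1.5167 [-1.076  0.115  0.158  1.991  0.457  1.146 -0.353] [0.429 0.221 0.36 ] [ 0.2    0.376  0.901 -0.085] [ 0.074 -0.518 -0.319]
(array([-0.14,  0.02,  0.04]), array([-0.005,  0.001, -0.004]))
(array([-0.14,  0.02,  0.04]), array([-0.005, -0.436, -0.003]))
(np.float64(0.0001725758824495523), (-1, -1, -1, -1), [-0.0838, 0.3663, 0.6134, 0.4654, 0.4189, 1.489])
(np.float64(0.0001725758824495575), (-1, -1, -1, -1), [-0.0838, 0.3663, 0.6134, 0.4654, 0.4189, 1.489])
(np.float64(0.00017257588244958024), (-1, -1, -1, -1), [-0.0838, 0.3663, 0.6134, 0.4654, 0.4189, 1.489])
(np.float64(0.00017257588244961857), (-1, -1, -1, -1), [-0.0838, 0.3663, 0.6134, 0.4654, 0.4189, 1.489])
```

Emit:
{"op": "play_rows", "data": {"commands": [{"tx":0,"ty":0,"tz":0,"wx":0,"wy":-0.1,"wz":0,"hand":1},{"tx":0,"ty":0,"tz":0,"wx":0,"wy":-0.2,"wz":0,"hand":1},{"tx":0,"ty":0,"tz":0,"wx":0,"wy":-0.3,"wz":0,"hand":1},{"tx":0,"ty":0,"tz":0,"wx":0,"wy":-0.4,"wz":0,"hand":1},{"tx":0,"ty":0,"tz":0,"wx":0,"wy":-0.44,"wz":0,"hand":1},{"tx":0,"ty":0,"tz":0,"wx":0,"wy":-0.44,"wz":0,"hand":1}]}}

```text
time: 2.02
tool_pos: [0.4282, 0.2258, 0.3583]
orientation: [0.391, 0.345, 0.837, -0.164]
force: [0.3, -0.3, 0.4]
gripper_width: 0.0001
```

Run:
```python
from h import *
np.set_printoptions(precision=3,suppress=True)
s=bot.state();print(s['time'],s['q'],s['tool_pos'],s['force'])
r=np.radians;T=target(r(-45),r(40))
print(rel((.47,.19,.25),T)); print("tool axes in world\n",R_of(s['orientation']).as_matrix())
```

```text
2.0167 [-1.292  0.259  0.103  2.089  0.788  1.325 -0.813] [0.428 0.226 0.358] [ 0.305 -0.334  0.449]
(array([ 4.81,  0.47, 11.15]), array([-0.002,  0.004,  0.005]))
tool axes in world
 [[-0.456  0.706  0.542]
 [ 0.449  0.708 -0.545]
 [-0.768 -0.005 -0.64 ]]
```

Emit:
{"op": "play_rows", "data": {"commands": [{"tx":1.2,"ty":0,"tz":2.8,"wx":0,"wy":0,"wz":0,"hand":1},{"tx":2.4,"ty":0.2,"tz":5.6,"wx":0,"wy":0,"wz":0,"hand":1},{"tx":3.6,"ty":0.3,"tz":8.4,"wx":0,"wy":0,"wz":0,"hand":1},{"tx":4.8,"ty":0.5,"tz":11.1,"wx":0,"wy":0,"wz":0,"hand":1},{"tx":4.8,"ty":0.5,"tz":11.1,"wx":0,"wy":0,"wz":0,"hand":1},{"tx":4.8,"ty":0.5,"tz":11.1,"wx":0,"wy":0,"wz":0,"hand":1}]}}

```text
time: 2.52
tool_pos: [0.4716, 0.1875, 0.2521]
orientation: [0.39, 0.348, 0.836, -0.164]
force: [0.5, -0.4, 0.6]
gripper_width: -0.0001
```

Run:
```python
from h import *
np.set_printoptions(precision=3,suppress=True)
s=bot.state();print(s['time'],s['q'],s['tool_pos'],s['force'])
a,d=get_image("scene");b,e=get_image("wrist");np.savez("n1.npz",a=a,d=d,b=b,e=e);cw=camera_info("wrist");print(cw)
v=np.hstack([cv2.resize(a[120:360,120:440],(480,360)),cv2.resize(b,(320,240)) if 0 else cv2.copyMakeBorder(cv2.resize(b,(320,240)),0,120,0,0,0)]);cv2.imwrite("pics/v1.png",v)
r=np.radians;T=target(r(-45),r(40))
print(rel((.542,.16,.18),T))
```

```text
2.5167 [-1.2    0.407  0.146  2.227  0.926  1.061 -0.98 ] [0.472 0.188 0.252] [ 0.479 -0.368  0.601]
{'fov_y': 64.02148386141778, 'cx': 318.51274819705867, 'cy': 235.53866802988148, 'cam_to_world': array([[ 0.709, -0.27 , -0.651,  0.323],
       [ 0.705,  0.271,  0.655,  0.339],
       [-0.001, -0.924,  0.383,  0.321],
       [ 0.   ,  0.   ,  0.   ,  1.   ]])}
(array([ 1.11,  2.94, 10.09]), array([-0.002,  0.001, -0.003]))
```

View pics/v1.png

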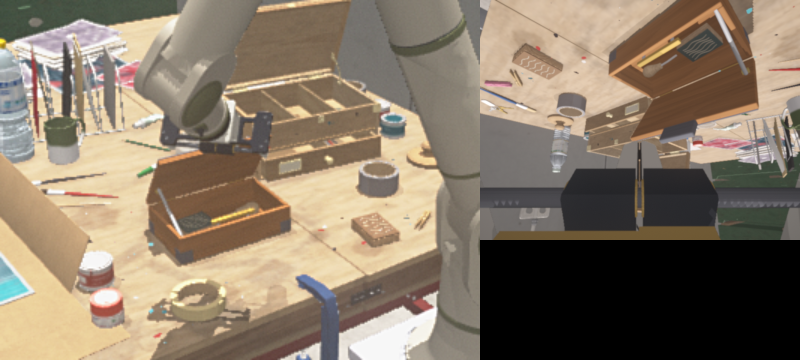

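The scene crop shows the gripper pitched in front of and above the open lid. In the wrist view, which is upside down, the lip is at about (400,260), with the case interior and prop behind it.

Run:
```python
from h import *
np.set_printoptions(precision=4,suppress=True)
z=np.load("n1.npz");P=cloud(z['e'],camera_info("wrist"));im=z['b'].astype(int)
m=np.isfinite(P).all(2)&(P[...,0]>.56)&(P[...,0]<.72)&(P[...,1]>.0)&(P[...,1]<.31)&(P[...,2]>.075)&(P[...,2]<.26)
hsv=cv2.cvtColor(z['b'],cv2.COLOR_BGR2HSV)
wood=m&(hsv[...,1]>90); l=P[wood]
A=lambda q:np.c_[q[:,1:],np.ones(len(q))]
for _ in range(3):
    k=np.linalg.lstsq(A(l),l[:,0],rcond=None)[0]; l=l[abs(l[:,0]-A(l)@k)<.004]
print("plane",k,len(l),np.arctan(-1/k[1]))
lip=P[m&(hsv[...,1]<60)];lip=lip[abs(lip[:,0]-A(lip)@k)<.006];lip=lip[(lip[:,1]>.1)&(lip[:,1]<.21)]
print("lip n",len(lip),"y",np.percentile(lip[:,1],[2,50,98]),"z",np.percentile(lip[:,2],[2,98]),"x",np.percentile(lip[:,0],[2,98]))
fr=P[np.isfinite(P).all(2)&(abs(P[...,0]-.54)<.012)&(P[...,1]>.05)&(P[...,1]<.26)&(abs(P[...,2]-.065)<.012)]
print("rim front z",len(fr),np.percentile(fr[:,2],[10,50,90]))
```

```text
plane [ 0.028  -0.6502  0.7314] 16816 0.9942998909852693
lip n 1811 y [0.1235 0.1605 0.1887] z [0.1966 0.2254] x [0.5911 0.6083]
rim front z 3672 [0.0554 0.0617 0.0683]
```

```bash
cat >> h.py <<'E'
from scipy.optimize import least_squares
def fk(q,p=(-.0838,.3663,.6134,.4654,.4189,1.489)):
    b,h,L1,L2,L3,g=p; X=lambda t:Ro.from_euler('z',t);Y=lambda t:Ro.from_euler('y',t);z=np.array([0,0,1.])
    R=X(b-q[0])*Y(q[1]);P=h*z+R.apply(L1*z);R=R*X(-q[2])*Y(q[3]);P=P+R.apply(L2*z);R=R*X(-q[4])*Y(q[5])*X(-q[6]+g);return P+R.apply(L3*z),R
LO=np.array([-2.57,-.35,-1.29,.11,-1.05,.11,-2.63]);HI=np.array([2.57,1.97,1.29,2.56,4.19,1.86,2.63])
def ik(p,R,q0):
    def f(q): P,r=fk(q);return list((P-p)*10)+list((r.inv()*R).as_rotvec()*3)+list(.01*(q-q0))
    s=least_squares(f,q0,bounds=(LO,HI));return s.x,np.linalg.norm(fk(s.x)[0]-p)
HG=np.array([.693,.153,.065]);YAW=-.0285;S=.182;W=.011
RT=target(np.radians(-40),np.radians(40))
def lip(th,extra=0,s=S,R=RT,yoff=-.008):
    c=Ro.from_euler('z',YAW); u=c.apply([-np.cos(th),0,np.sin(th)]); n=c.apply([np.sin(th),0,np.cos(th)])
    B=np.array([[x,y,-t] for x in(-.0075,.0075) for y in(-W,W) for t in np.arange(0,.08,.001)])
    B=R.apply(B); B=B[B@u+s<=.192]; d=(B@n).max()
    return HG+u*s+c.apply([0,yoff,0])-n*(d-extra)
E
python3 - <<'E'
from h import *
np.set_printoptions(precision=3,suppress=True)
q=bot.state()['q']
print("pre",lip(1.0,-.03))
for th in (1.0,1.1,1.2,1.0,.8,.6,.4,.2,.05,-.1):
    p=lip(th);q,e=ik(p,RT,q);print(th,p,q,round(e,4))
print(rel(lip(1.0,-.03),RT))
E
```

```text
pre [0.559 0.149 0.195]
1.0 [0.584 0.148 0.212] [-1.061  0.512  0.223  2.208  1.236  0.818 -1.058] 0.0
1.1 [0.6   0.148 0.222] [-1.041  0.503  0.226  2.181  1.224  0.819 -1.01 ] 0.0
1.2 [0.616 0.147 0.23 ] [-1.02   0.498  0.229  2.152  1.215  0.819 -0.965] 0.0
1.0 [0.584 0.148 0.212] [-1.061  0.512  0.222  2.208  1.236  0.818 -1.058] 0.0
0.8 [0.558 0.149 0.187] [-1.099  0.545  0.216  2.256  1.265  0.808 -1.165] 0.0
0.6 [0.535 0.15  0.156] [-1.132  0.6    0.211  2.298  1.308  0.788 -1.289] 0.0
0.4 [0.519 0.15  0.12 ] [-1.157  0.674  0.206  2.325  1.365  0.764 -1.423] 0.0
0.2 [0.51  0.15  0.081] [-1.169  0.762  0.202  2.336  1.438  0.74  -1.56 ] 0.0
0.05 [0.51  0.15  0.048] [-1.168  0.835  0.199  2.332  1.499  0.725 -1.659] 0.0
-0.1 [0.515 0.15  0.015] [-1.158  0.91   0.197  2.315  1.562  0.715 -1.746] 0.0
(array([-1.36,  3.37, 10.63]), array([-0.069,  0.001, -0.059]))
```

Emit:
{"op": "play_rows", "data": {"commands": [{"tx":-0.4,"ty":0.9,"tz":2.7,"wx":-0.02,"wy":0,"wz":-0.02,"hand":1},{"tx":-0.7,"ty":1.7,"tz":5.3,"wx":-0.04,"wy":0,"wz":-0.03,"hand":1},{"tx":-1.1,"ty":2.6,"tz":8,"wx":-0.06,"wy":0,"wz":-0.05,"hand":1},{"tx":-1.4,"ty":3.4,"tz":10.6,"wx":-0.07,"wy":0,"wz":-0.06,"hand":1},{"tx":-1.4,"ty":3.4,"tz":10.6,"wx":-0.07,"wy":0,"wz":-0.06,"hand":1},{"tx":-1.4,"ty":3.4,"tz":10.6,"wx":-0.07,"wy":0,"wz":-0.06,"hand":1}]}}

```text
time: 3.12
tool_pos: [0.5597, 0.1481, 0.196]
orientation: [0.398, 0.31, 0.851, -0.145]
force: [0.5, 0.5, 0.7]
gripper_width: 0.0004
```

Run:
```python
from h import *
np.set_printoptions(precision=3,suppress=True)
s=bot.state();print(s['time'],s['q'],s['tool_pos'],s['force'])
for th,e in((1,-.01),(1,0),(1.05,0),(1.1,0),(1.15,0),(1.2,0)): print(th,e,lip(th,e),*rel(lip(th,e),RT))
```

```text
3.1167 [-1.052  0.514  0.214  2.279  1.231  0.832 -1.077] [0.56  0.148 0.196] [0.454 0.54  0.67 ]
1 -0.01 [0.576 0.148 0.206] [-1.58  1.06  0.29] [-0.     0.003  0.   ]
1 0 [0.584 0.148 0.212] [-2.42  1.58  0.45] [-0.     0.003  0.   ]
1.05 0 [0.592 0.148 0.217] [-3.19  2.04  0.56] [-0.     0.003  0.   ]
1.1 0 [0.6   0.148 0.222] [-3.95  2.52  0.71] [-0.     0.003  0.   ]
1.15 0 [0.607 0.147 0.226] [-4.7   3.02  0.91] [-0.     0.003  0.   ]
1.2 0 [0.616 0.147 0.23 ] [-5.42  3.53  1.14] [-0.     0.003  0.   ]
```

Emit:
{"op": "play_rows", "data": {"commands": [{"tx":-0.8,"ty":0.5,"tz":0.1,"wx":0,"wy":0,"wz":0,"hand":1},{"tx":-1.4,"ty":0.9,"tz":0.2,"wx":0,"wy":0,"wz":0,"hand":1},{"tx":-1.7,"ty":1.1,"tz":0.3,"wx":0,"wy":0,"wz":0,"hand":1},{"tx":-1.9,"ty":1.2,"tz":0.35,"wx":0,"wy":0,"wz":0,"hand":1},{"tx":-2.1,"ty":1.35,"tz":0.4,"wx":0,"wy":0,"wz":0,"hand":1},{"tx":-2.3,"ty":1.5,"tz":0.43,"wx":0,"wy":0,"wz":0,"hand":1},{"tx":-2.5,"ty":1.65,"tz":0.47,"wx":0,"wy":0,"wz":0,"hand":1},{"tx":-2.7,"ty":1.75,"tz":0.5,"wx":0,"wy":0,"wz":0,"hand":1},{"tx":-2.95,"ty":1.9,"tz":0.53,"wx":0,"wy":0,"wz":0,"hand":1},{"tx":-3.2,"ty":2.05,"tz":0.56,"wx":0,"wy":0,"wz":0,"hand":1}]}}

```text
time: 3.95
tool_pos: [0.5915, 0.148, 0.216]
orientation: [0.398, 0.309, 0.852, -0.145]
force: [-0.3, -0.2, 0.9]
gripper_width: 0.0006
```

```bash
cat >> h.py <<'E'
def lidfit():
    z,d=get_image("scene");P=cloud(d,camera_info("scene"));hsv=cv2.cvtColor(z,cv2.COLOR_BGR2HSV)
    m=np.isfinite(P).all(2)&(P[...,0]>.5)&(P[...,0]<.72)&(P[...,1]>.05)&(P[...,1]<.27)&(P[...,2]>.09)&(P[...,2]<.25)&(hsv[...,1]>90)&(hsv[...,0]<25)
    # only points within lid radius of hinge, angle per point (case frame)
    Q=Ro.from_euler('z',-YAW).apply(P[m]-HG); r=np.hypot(Q[:,0],Q[:,2]);k=(r>.06)&(r<.155);a=np.arctan2(Q[k,2],-Q[k,0])
    h,e=np.histogram(a,np.arange(-.2,1.9,.05));i=h.argmax();s=a[abs(a-e[i]-.025)<.06];return z,d,P,round(float(np.median(s)),3),len(s)
E
python3 - <<'E'
from h import *
np.set_printoptions(precision=3,suppress=True)
s=bot.state();print(s['time'],s['tool_pos'],s['force'],s['ft_torque'])
z,d,P,a,n=lidfit();print(a,n);cv2.imwrite("pics/v2.png",cv2.resize(z[140:340,160:360],(600,600)))
z=np.load("n1.npz")
for th in(1.1,1.15,1.2,1.25): print(th,*rel(lip(th),RT))
E
```

```text
3.95 [0.591 0.148 0.216] [-0.32  -0.249  0.937] [ 0.443  0.637 -0.039]
0.992 899
1.1 [-0.78  0.46  0.11] [0.    0.003 0.002]
1.15 [-1.53  0.96  0.31] [0.    0.003 0.002]
1.2 [-2.26  1.47  0.54] [0.    0.003 0.002]
1.25 [-2.97  1.99  0.81] [0.    0.003 0.002]
```

View pics/v2.png

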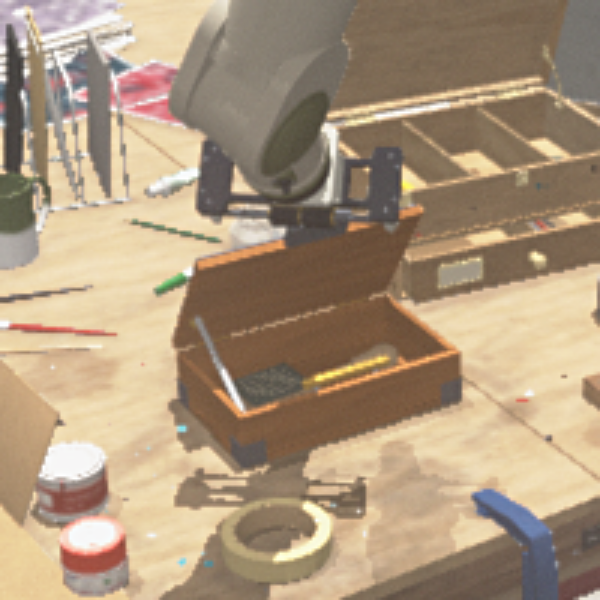

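The picture looks almost along the fingers. The lid is still on its prop and there is no contact yet, so I advance further.

Emit:
{"op": "play_rows", "data": {"commands": [{"tx":-0.2,"ty":0.1,"tz":0,"wx":0,"wy":0,"wz":0,"hand":1},{"tx":-0.4,"ty":0.2,"tz":0,"wx":0,"wy":0,"wz":0,"hand":1},{"tx":-0.6,"ty":0.3,"tz":0.1,"wx":0,"wy":0,"wz":0,"hand":1},{"tx":-0.8,"ty":0.45,"tz":0.1,"wx":0,"wy":0,"wz":0,"hand":1},{"tx":-0.95,"ty":0.55,"tz":0.15,"wx":0,"wy":0,"wz":0,"hand":1},{"tx":-1.1,"ty":0.7,"tz":0.2,"wx":0,"wy":0,"wz":0,"hand":1},{"tx":-1.3,"ty":0.8,"tz":0.25,"wx":0,"wy":0,"wz":0,"hand":1},{"tx":-1.5,"ty":0.95,"tz":0.3,"wx":0,"wy":0,"wz":0,"hand":1},{"tx":-1.5,"ty":0.95,"tz":0.3,"wx":0,"wy":0,"wz":0,"hand":1}]}}

```text
time: 4.75
tool_pos: [0.6071, 0.1476, 0.2258]
orientation: [0.398, 0.309, 0.851, -0.145]
force: [-0.2, -0.5, 0.3]
gripper_width: 0.0006
```

Run:
```python
from h import *
np.set_printoptions(precision=3,suppress=True)
s=bot.state();print(s['time'],s['tool_pos'],s['force'],s['ft_torque'])
z,d,P,a,n=lidfit();print(a,n)
for th in(1.15,1.2,1.25,1.3,1.35): print(th,*rel(lip(th),RT))
# tip pixel in scene
c=camera_info("scene");M=np.linalg.inv(c['cam_to_world']);f=240/np.tan(np.radians(c['fov_y'])/2)
for t in(0,.03,.06):
    p=M@np.r_[s['tool_pos']-t*R_of(s['orientation']).apply([0,0,1]),1];u,v=c['cx']+f*p[0]/-p[2],c['cy']-f*p[1]/-p[2];print(t,u,v,-p[2],d[int(v),int(u)])
```

```text
4.75 [0.607 0.148 0.226] [-0.214 -0.548  0.256] [ 0.505  0.677 -0.038]
0.991 926
1.15 [-0.08  0.03  0.01] [0.    0.002 0.002]
1.2 [-0.81  0.54  0.25] [0.    0.002 0.002]
1.25 [-1.52  1.06  0.52] [0.    0.002 0.002]
1.3 [-2.2   1.6   0.83] [0.    0.002 0.002]
1.35 [-2.87  2.14  1.18] [0.    0.002 0.002]
0 266.6853605509742 210.03729723835963 1.659616233855449 1.5192437
0.03 265.03577790668544 207.33124277259935 1.6303823368465453 1.507596
0.06 263.32595883717704 204.52637358662426 1.6011484398376414 1.5147727
```

Run:
```python
from h import *
np.set_printoptions(precision=3,suppress=True)
a,d=get_image("side");b,e=get_image("wrist");np.savez("n2.npz",a=a,d=d,b=b,e=e)
v=np.hstack([cv2.resize(a[150:290,200:340],(400,400)),cv2.resize(b[120:420,170:470],(400,400))[::-1,::-1]]);cv2.imwrite("pics/v3.png",v)
c=camera_info("wrist");s=bot.state();M=np.linalg.inv(c['cam_to_world']);f=240/np.tan(np.radians(c['fov_y'])/2)
for t in(0,.03,.06):
    p=M@np.r_[s['tool_pos']-t*R_of(s['orientation']).apply([0,0,1]),1];u,v=c['cx']+f*p[0]/-p[2],c['cy']-f*p[1]/-p[2];print(t,u,v,-p[2],e[int(v),int(u)])
```

```text
0 317.7910626134436 267.2804430049165 0.22050811796846695 0.5345799
0.03 317.64438841722017 289.9971655872662 0.19188604053451486 0.1750759
0.06 317.4462868254816 320.6789011516556 0.16326396310056293 0.15028284
```

View pics/v3.png

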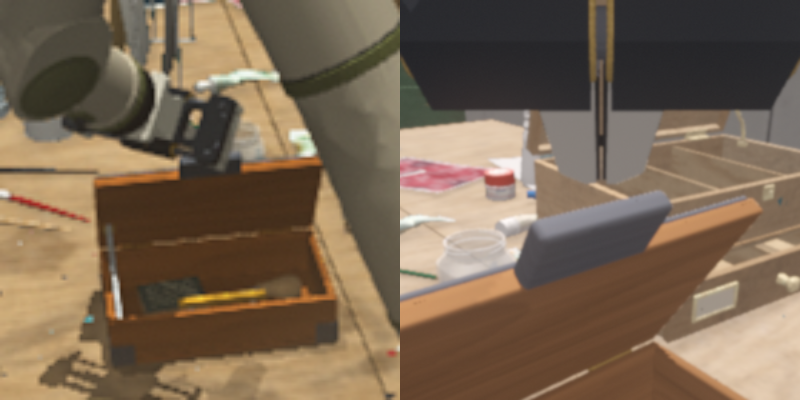

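The side view shows the gripper over the lip. The wrist view (rotated upright) shows the fingertips ending at about (600,180), above the lip at (590,235) and not touching it. I'll locate the real tip in the tool frame.

Run:
```python
from h import *
np.set_printoptions(precision=4,suppress=True)
z=np.load("n2.npz");P=cloud(z['e'],camera_info("wrist"));s=bot.state();R=R_of(s['orientation'])
T=R.inv().apply((P.reshape(-1,3)-s['tool_pos'])).reshape(P.shape)
for v in range(264,345,6): print(v,*[ (T[v,u]*1000).round(0).tolist() if z['e'][v,u]<.3 else None for u in (300,312,316,324,336)])
m=(z['e']>0)&(z['e']<.3);print("max tool z mm of gripper pts", np.percentile(T[m][:,2],[95,99,99.9])*1000)
L=P[(P[...,2]>.2)&(P[...,2]<.25)&(P[...,0]>.57)&(P[...,0]<.63)&(abs(P[...,1]-.156)<.03)]
print("lip top z",np.percentile(L[:,2],[50,95,99.5]),L[L[:,2].argsort()[-20:]].mean(0))
```

```text
264 [4.0, -10.0, -5.0] [5.0, -3.0, -8.0] [6.0, -1.0, -9.0] [6.0, 3.0, -10.0] None
270 [-1.0, -10.0, -1.0] None None None None
276 None None None None None
282 None [9.0, -3.0, -40.0] None [9.0, 3.0, -39.0] None
288 [9.0, -8.0, -46.0] [9.0, -3.0, -47.0] [7.0, -1.0, -43.0] [9.0, 3.0, -46.0] [8.0, 8.0, -46.0]
294 [8.0, -8.0, -52.0] [9.0, -2.0, -53.0] [7.0, -1.0, -50.0] [8.0, 3.0, -51.0] [9.0, 8.0, -54.0]
300 [9.0, -7.0, -58.0] [9.0, -2.0, -59.0] [8.0, -1.0, -56.0] [9.0, 3.0, -58.0] [9.0, 8.0, -58.0]
306 [8.0, -7.0, -62.0] [8.0, -2.0, -63.0] [7.0, -1.0, -60.0] [9.0, 3.0, -63.0] [9.0, 8.0, -64.0]
312 [9.0, -7.0, -68.0] [8.0, -2.0, -67.0] [8.0, -1.0, -66.0] [nan, nan, nan] [9.0, 7.0, -69.0]
318 [9.0, -7.0, -73.0] [9.0, -2.0, -74.0] [7.0, -1.0, -71.0] [8.0, 3.0, -73.0] [9.0, 7.0, -74.0]
324 [8.0, -7.0, -77.0] [8.0, -2.0, -77.0] [7.0, -1.0, -74.0] [8.0, 3.0, -77.0] [9.0, 7.0, -77.0]
330 [9.0, -6.0, -83.0] [9.0, -2.0, -83.0] [7.0, -0.0, -79.0] [9.0, 2.0, -82.0] [8.0, 7.0, -80.0]
336 [9.0, -6.0, -86.0] [9.0, -2.0, -86.0] [7.0, -0.0, -82.0] [9.0, 2.0, -86.0] [9.0, 7.0, -86.0]
342 [35.0, -4.0, -130.0] [8.0, -2.0, -89.0] [7.0, -0.0, -86.0] [9.0, 2.0, -90.0] [36.0, 4.0, -131.0]
max tool z mm of gripper pts [113.2382 127.0269 134.8408]
lip top z [0.2208 0.2471 0.2498] [0.5766 0.1769 0.2499]
```

Run:
```python
from h import *
np.set_printoptions(precision=3,suppress=True)
for n in("scene","side"):
    z=np.load(n+"0.npz");P=cloud(z['d'],camera_info(n));m=(np.hypot(P[...,0]-.297,P[...,1]-.661)<.11)&(P[...,2]>.08)&(P[...,2]<.35)
    q=P[m];print(n,len(q),np.percentile(q[:,2],[0,1,5,20]));print(q[q[:,2].argsort()[:8]]);h,e=np.histogram(q[:,2],np.arange(.08,.36,.02));print(h)
s=bot.state();R=R_of(s['orientation']);D=np.load("n2.npz");P=cloud(D['d'],camera_info("side"));T=R.inv().apply((P.reshape(-1,3)-s['tool_pos']))
k=(abs(T[:,0])<.03)&(abs(T[:,1])<.02)&(T[:,2]>-.12)&(T[:,2]<.01);print((T[k]*1000).round()[::6])
```

```text
scene 2723 [0.217 0.224 0.242 0.305]
[[0.311 0.712 0.217]
 [0.312 0.708 0.217]
 [0.274 0.62  0.218]
 [0.268 0.619 0.219]
 [0.311 0.712 0.219]
 [0.318 0.704 0.22 ]
 [0.312 0.714 0.22 ]
 [0.267 0.622 0.22 ]]
[  0   0   0   0   0   0   7 120 146 152  99 440 806]
side 1954 [0.215 0.224 0.239 0.287]
[[0.328 0.702 0.215]
 [0.313 0.712 0.217]
 [0.268 0.619 0.218]
 [0.318 0.702 0.219]
 [0.314 0.709 0.219]
 [0.312 0.706 0.22 ]
 [0.317 0.707 0.22 ]
 [0.311 0.704 0.22 ]]
[  0   0   0   0   0   0   5 100 123 123  67 345 528]
[[ -8. -17. -96.]
 [  2. -18. -97.]
 [  9.  10. -39.]
 [ 17.  12. -15.]
 [ 19.   7. -15.]
 [ 22.   6. -16.]
 [ 28.  13. -20.]
 [ 20.   7.   7.]
 [ 27.  10.  -4.]
 [ 29.  14.   5.]]
```

All cameras agree that the real fingertips sit about 39 mm behind the reported TCP along the tool axis. I'll correct for that, back off and approach again.

```bash
sed -i 's/^HG=/TIP=.039;HG=/; s/W=.011/W=.010/; s/(-.0075,.0075)/(-.009,.009)/; s/return HG+u\*s+c.apply(\[0,yoff,0\])-n\*(d-extra)/return HG+u*s+c.apply([0,yoff,0])-n*(d-extra)+TIP*R.apply([0,0,1])/' h.py
python3 - <<'E'
from h import *
np.set_printoptions(precision=3,suppress=True)
q=bot.state()['q']
for th in (1.0,1.2,.6,.2,.05,-.1):
    p=lip(th);q,e=ik(p,RT,q);print(th,p,q,round(e,4))
s=bot.state();print("back",rel(s['tool_pos']+np.array([-.05,0,-.032]),RT)[0])
print("pre",*rel(lip(1,-.03),RT))
for th in(1,1.05,1.1,1.15,1.2): print(th,(RT.inv().apply(lip(th)-lip(1,-.03))*100).round(2))
E
```

```text
1.0 [0.607 0.129 0.186] [-1.014  0.564  0.241  2.214  1.328  0.761 -1.126] 0.0
1.2 [0.638 0.128 0.205] [-0.973  0.548  0.244  2.156  1.298  0.762 -1.025] 0.0
0.6 [0.557 0.13  0.13 ] [-1.073  0.656  0.218  2.303  1.425  0.748 -1.377] 0.0
0.2 [0.533 0.131 0.054] [-1.092  0.82   0.188  2.334  1.568  0.735 -1.658] 0.0
0.05 [0.533 0.131 0.022] [-1.087  0.893  0.179  2.326  1.627  0.735 -1.752] 0.0
-0.1 [ 0.538  0.131 -0.012] [-1.073  0.967  0.172  2.304  1.684  0.737 -1.83 ] 0.0
back [ 4.92 -3.2  -0.89]
pre [ 4.76 -2.99  2.97] [0.    0.002 0.002]
1 [-2.51  1.57  0.47]
1.05 [-3.29  2.03  0.58]
1.1 [-4.06  2.51  0.73]
1.15 [-4.81  3.01  0.92]
1.2 [-5.54  3.52  1.15]
```

Emit:
{"op": "play_rows", "data": {"commands": [{"tx":2.5,"ty":-1.6,"tz":-0.5,"wx":0,"wy":0,"wz":0,"hand":1},{"tx":4.8,"ty":-3.2,"tz":-0.9,"wx":0,"wy":0,"wz":0,"hand":1},{"tx":4.8,"ty":-3.1,"tz":1.5,"wx":0,"wy":0,"wz":0,"hand":1},{"tx":4.8,"ty":-3,"tz":3,"wx":0,"wy":0,"wz":0,"hand":1},{"tx":4.8,"ty":-3,"tz":3,"wx":0,"wy":0,"wz":0,"hand":1},{"tx":4.8,"ty":-3,"tz":3,"wx":0,"wy":0,"wz":0,"hand":1}]}}

```text
time: 5.4
tool_pos: [0.5812, 0.1291, 0.1693]
orientation: [0.398, 0.309, 0.851, -0.146]
force: [-0.2, 0.7, 1.2]
gripper_width: 0.0006
```

Emit:
{"op": "play_rows", "data": {"commands": [{"tx":-0.8,"ty":0.5,"tz":0.15,"wx":0,"wy":0,"wz":0,"hand":1},{"tx":-1.5,"ty":0.9,"tz":0.25,"wx":0,"wy":0,"wz":0,"hand":1},{"tx":-1.8,"ty":1.1,"tz":0.35,"wx":0,"wy":0,"wz":0,"hand":1},{"tx":-2,"ty":1.2,"tz":0.4,"wx":0,"wy":0,"wz":0,"hand":1},{"tx":-2.2,"ty":1.35,"tz":0.4,"wx":0,"wy":0,"wz":0,"hand":1},{"tx":-2.4,"ty":1.5,"tz":0.45,"wx":0,"wy":0,"wz":0,"hand":1},{"tx":-2.6,"ty":1.6,"tz":0.5,"wx":0,"wy":0,"wz":0,"hand":1},{"tx":-2.8,"ty":1.7,"tz":0.5,"wx":0,"wy":0,"wz":0,"hand":1},{"tx":-3,"ty":1.85,"tz":0.55,"wx":0,"wy":0,"wz":0,"hand":1},{"tx":-3.2,"ty":2,"tz":0.55,"wx":0,"wy":0,"wz":0,"hand":1}]}}

```text
time: 6.23
tool_pos: [0.6131, 0.1289, 0.1904]
orientation: [0.398, 0.309, 0.852, -0.145]
force: [-2.5, -0.6, -0.9]
gripper_width: 0.0006
```

Run:
```python
from h import *
np.set_printoptions(precision=3,suppress=True)
s=bot.state();print(s['time'],s['tool_pos'],s['force'],s['ft_torque'])
z,d,P,a,n=lidfit();print(a,n)
b,e=get_image("wrist");cv2.imwrite("pics/v4.png",cv2.resize(b[::-1,::-1],(480,360)))
for th in(1.05,1.1,1.15,1.2,1.25): print(th,*rel(lip(th),RT))
```

```text
6.2333 [0.613 0.129 0.19 ] [-2.474 -0.645 -0.855] [ 0.511  0.994 -0.193]
1.043 874
1.05 [-0.09  0.03 -0.  ] [-0.     0.003  0.002]
1.1 [-0.86  0.51  0.15] [-0.     0.003  0.002]
1.15 [-1.61  1.    0.34] [-0.     0.003  0.002]
1.2 [-2.34  1.51  0.58] [-0.     0.003  0.002]
1.25 [-3.06  2.04  0.85] [-0.     0.003  0.002]
```

View pics/v4.png

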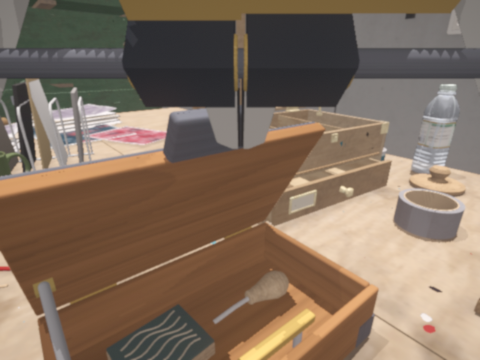

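Contact is made and the lid has risen to about 1.04. The wrist view shows the fingers on the lip at (240,120) and the prop rod at the left (55,320). I raise it to about 1.20.

Emit:
{"op": "play_rows", "data": {"commands": [{"tx":-0.3,"ty":0.2,"tz":0.05,"wx":0,"wy":0,"wz":0,"hand":1},{"tx":-0.6,"ty":0.35,"tz":0.1,"wx":0,"wy":0,"wz":0,"hand":1},{"tx":-0.9,"ty":0.5,"tz":0.15,"wx":0,"wy":0,"wz":0,"hand":1},{"tx":-1.2,"ty":0.7,"tz":0.25,"wx":0,"wy":0,"wz":0,"hand":1},{"tx":-1.4,"ty":0.85,"tz":0.3,"wx":0,"wy":0,"wz":0,"hand":1},{"tx":-1.6,"ty":1,"tz":0.35,"wx":0,"wy":0,"wz":0,"hand":1},{"tx":-1.8,"ty":1.15,"tz":0.4,"wx":0,"wy":0,"wz":0,"hand":1},{"tx":-2,"ty":1.3,"tz":0.45,"wx":0,"wy":0,"wz":0,"hand":1},{"tx":-2.2,"ty":1.4,"tz":0.5,"wx":0,"wy":0,"wz":0,"hand":1},{"tx":-2.3,"ty":1.5,"tz":0.55,"wx":0,"wy":0,"wz":0,"hand":1}]}}

```text
time: 7.17
tool_pos: [0.6377, 0.1283, 0.2049]
orientation: [0.398, 0.309, 0.851, -0.145]
force: [-0.9, -0.8, 0.5]
gripper_width: 0.0004
```

Emit:
{"op": "play_rows", "data": {"commands": [{"tx":0,"ty":0,"tz":0,"wx":0,"wy":0,"wz":0,"hand":1},{"tx":0,"ty":0,"tz":0,"wx":0,"wy":0,"wz":0,"hand":1},{"tx":0,"ty":0,"tz":0,"wx":0,"wy":0,"wz":0,"hand":1},{"tx":0,"ty":0,"tz":0,"wx":0,"wy":0,"wz":0,"hand":1},{"tx":0,"ty":0,"tz":0,"wx":0,"wy":0,"wz":0,"hand":1}]}}

```text
time: 7.58
tool_pos: [0.6373, 0.1284, 0.2046]
orientation: [0.398, 0.309, 0.852, -0.145]
force: [-0.7, -0.3, 0.9]
gripper_width: 0.0006
```

Run:
```python
from h import *
np.set_printoptions(precision=3,suppress=True)
s=bot.state();print(s['time'],s['tool_pos'],s['force'],s['ft_torque'])
z,d,P,a,n=lidfit();print(a,n)
cv2.imwrite("pics/v5.png",cv2.resize(z[180:320,190:340],(600,560)))
p0=lip(1.2)
for th in np.arange(1.2,-.11,-.05): print(round(th,2),rel(lip(th),RT)[0])
```

```text
7.5833 [0.637 0.128 0.205] [-0.702 -0.326  0.881] [ 0.373  0.723 -0.15 ]
1.188 1111
1.2 [-0.09  0.02  0.04]
1.15 [ 0.65 -0.49 -0.19]
1.1 [ 1.4  -0.99 -0.39]
1.05 [ 2.17 -1.47 -0.54]
1.0 [ 2.95 -1.93 -0.65]
0.95 [ 3.74 -2.37 -0.72]
0.9 [ 4.54 -2.79 -0.75]
0.85 [ 5.35 -3.2  -0.74]
0.8 [ 6.19 -3.59 -0.69]
0.75 [ 7.06 -3.97 -0.6 ]
0.7 [ 7.95 -4.34 -0.46]
0.65 [ 8.84 -4.68 -0.28]
0.6 [ 9.74 -4.99 -0.05]
0.55 [10.64 -5.28  0.22]
0.5 [11.53 -5.54  0.54]
0.45 [12.43 -5.77  0.9 ]
0.4 [13.32 -5.97  1.3 ]
0.35 [14.19 -6.14  1.75]
0.3 [15.06 -6.28  2.24]
0.25 [15.95 -6.4   2.79]
0.2 [16.78 -6.47  3.37]
0.15 [17.64 -6.51  4.01]
0.1 [18.47 -6.52  4.69]
0.05 [19.28 -6.48  5.42]
-0.0 [20.06 -6.41  6.18]
-0.05 [20.85 -6.3   7.03]
-0.1 [21.61 -6.14  7.91]
```

View pics/v5.png

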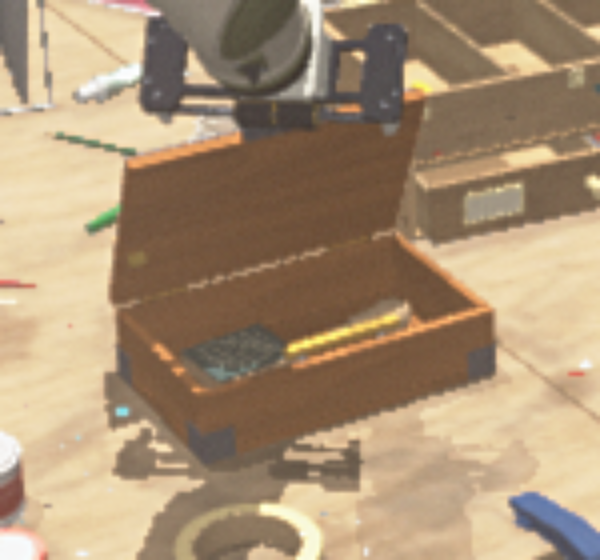

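The prop has dropped flat: its rod is gone and only the lug shows at (135,258). The lid is at about 1.19. I lower it along the arc.

Emit:
{"op": "play_rows", "data": {"commands": [{"tx":0.3,"ty":-0.2,"tz":-0.1,"wx":0,"wy":0,"wz":0,"hand":1},{"tx":0.65,"ty":-0.5,"tz":-0.2,"wx":0,"wy":0,"wz":0,"hand":1},{"tx":1,"ty":-0.75,"tz":-0.3,"wx":0,"wy":0,"wz":0,"hand":1},{"tx":1.4,"ty":-1,"tz":-0.4,"wx":0,"wy":0,"wz":0,"hand":1},{"tx":1.8,"ty":-1.25,"tz":-0.45,"wx":0,"wy":0,"wz":0,"hand":1},{"tx":2.2,"ty":-1.5,"tz":-0.55,"wx":0,"wy":0,"wz":0,"hand":1},{"tx":2.55,"ty":-1.7,"tz":-0.6,"wx":0,"wy":0,"wz":0,"hand":1},{"tx":2.95,"ty":-1.95,"tz":-0.65,"wx":0,"wy":0,"wz":0,"hand":1},{"tx":3.35,"ty":-2.15,"tz":-0.7,"wx":0,"wy":0,"wz":0,"hand":1},{"tx":3.75,"ty":-2.4,"tz":-0.7,"wx":0,"wy":0,"wz":0,"hand":1}]}}

```text
time: 8.47
tool_pos: [0.599, 0.1289, 0.1801]
orientation: [0.398, 0.309, 0.852, -0.145]
force: [-4.2, 0.6, 2.8]
gripper_width: 0.0005
```

Run:
```python
from h import *
np.set_printoptions(precision=3,suppress=True)
s=bot.state();print(s['time'],s['tool_pos'],s['force'],s['ft_torque'])
z,d,P,a,n=lidfit();print(a,n)
for th in np.arange(.95,.39,-.05): print(round(th,2),rel(lip(th),RT)[0])
```

```text
8.4667 [0.599 0.129 0.18 ] [-4.18   0.619  2.844] [ 0.292  0.705 -0.267]
0.947 717
0.95 [-0.16  0.09 -0.01]
0.9 [ 0.64 -0.33 -0.04]
0.85 [ 1.45 -0.73 -0.03]
0.8 [ 2.29 -1.13  0.02]
0.75 [ 3.17 -1.51  0.11]
0.7 [ 4.05 -1.87  0.25]
0.65 [ 4.94 -2.21  0.43]
0.6 [ 5.84 -2.53  0.66]
0.55 [ 6.74 -2.81  0.93]
0.5 [ 7.64 -3.07  1.25]
0.45 [ 8.53 -3.3   1.61]
0.4 [ 9.42 -3.51  2.02]
```

Emit:
{"op": "play_rows", "data": {"commands": [{"tx":0.55,"ty":-0.3,"tz":0,"wx":0,"wy":0,"wz":0,"hand":1},{"tx":1.1,"ty":-0.6,"tz":0,"wx":0,"wy":0,"wz":0,"hand":1},{"tx":1.7,"ty":-0.85,"tz":0,"wx":0,"wy":0,"wz":0,"hand":1},{"tx":2.3,"ty":-1.15,"tz":0,"wx":0,"wy":0,"wz":0,"hand":1},{"tx":2.9,"ty":-1.4,"tz":0.1,"wx":0,"wy":0,"wz":0,"hand":1},{"tx":3.5,"ty":-1.65,"tz":0.15,"wx":0,"wy":0,"wz":0,"hand":1},{"tx":4.1,"ty":-1.9,"tz":0.25,"wx":0,"wy":0,"wz":0,"hand":1},{"tx":4.75,"ty":-2.15,"tz":0.35,"wx":0,"wy":0,"wz":0,"hand":1},{"tx":5.4,"ty":-2.4,"tz":0.5,"wx":0,"wy":0,"wz":0,"hand":1},{"tx":6,"ty":-2.6,"tz":0.65,"wx":0,"wy":0,"wz":0,"hand":1}]}}

```text
time: 9.35
tool_pos: [0.5562, 0.1304, 0.1293]
orientation: [0.398, 0.309, 0.852, -0.145]
force: [-3.7, 0.2, -1.1]
gripper_width: 0.0006
```

Run:
```python
from h import *
np.set_printoptions(precision=3,suppress=True)
s=bot.state();print(s['time'],s['tool_pos'],s['q'],s['force'],s['ft_torque'])
z,d,P,a,n=lidfit();print(a,n)
for th in np.arange(.6,.09,-.05): print(round(th,2),rel(lip(th),RT)[0],(RT.inv().apply(lip(th)-lip(.6))*100).round(2))
```

```text
9.35 [0.556 0.13  0.129] [-1.03   0.643  0.216  2.35   1.419  0.756 -1.337] [-3.735  0.212 -1.096] [ 0.482  1.174 -0.376]
0.587 95
0.6 [-0.24  0.09 -0.03] [0. 0. 0.]
0.55 [ 0.66 -0.2   0.25] [ 0.9  -0.29  0.27]
0.5 [ 1.55 -0.46  0.56] [ 1.79 -0.55  0.59]
0.45 [ 2.45 -0.69  0.93] [ 2.69 -0.79  0.96]
0.4 [ 3.34 -0.89  1.33] [ 3.57 -0.99  1.36]
0.35 [ 4.21 -1.06  1.78] [ 4.45 -1.16  1.81]
0.3 [ 5.08 -1.19  2.27] [ 5.31 -1.31  2.3 ]
0.25 [ 5.97 -1.3   2.83] [ 6.2  -1.42  2.86]
0.2 [ 6.8  -1.37  3.4 ] [ 7.03 -1.5   3.43]
0.15 [ 7.65 -1.42  4.05] [ 7.89 -1.54  4.08]
0.1 [ 8.49 -1.42  4.73] [ 8.72 -1.55  4.76]
```

Emit:
{"op": "play_rows", "data": {"commands": [{"tx":0.6,"ty":-0.2,"tz":0.2,"wx":0,"wy":0,"wz":0,"hand":1},{"tx":1.25,"ty":-0.4,"tz":0.4,"wx":0,"wy":0,"wz":0,"hand":1},{"tx":1.9,"ty":-0.55,"tz":0.6,"wx":0,"wy":0,"wz":0,"hand":1},{"tx":2.5,"ty":-0.75,"tz":0.9,"wx":0,"wy":0,"wz":0,"hand":1},{"tx":3.1,"ty":-0.9,"tz":1.15,"wx":0,"wy":0,"wz":0,"hand":1},{"tx":3.75,"ty":-1.05,"tz":1.45,"wx":0,"wy":0,"wz":0,"hand":1},{"tx":4.35,"ty":-1.15,"tz":1.75,"wx":0,"wy":0,"wz":0,"hand":1},{"tx":4.95,"ty":-1.25,"tz":2.1,"wx":0,"wy":0,"wz":0,"hand":1},{"tx":5.6,"ty":-1.35,"tz":2.5,"wx":0,"wy":0,"wz":0,"hand":1},{"tx":6.2,"ty":-1.4,"tz":2.85,"wx":0,"wy":0,"wz":0,"hand":1}]}}

```text
time: 10.23
tool_pos: [0.5326, 0.1311, 0.0628]
orientation: [0.397, 0.308, 0.852, -0.145]
force: [-10.4, -0.1, -1.3]
gripper_width: 0.0007
```

Run:
```python
from h import *
np.set_printoptions(precision=3,suppress=True)
s=bot.state();print(s['time'],s['tool_pos'],s['q'],s['force'],s['ft_torque'])
z,d=get_image("side");v=cv2.resize(z[180:320,200:350],(600,560));cv2.imwrite("pics/v6.png",v)
P=cloud(d,camera_info("side"));Q=Ro.from_euler('z',-YAW).apply(P.reshape(-1,3)-HG)
for y in(-.11,.11):
  k=(Q[:,0]>-.15)&(Q[:,0]<-.02)&(abs(Q[:,1]-y)<.012)&(Q[:,2]>.003)&(Q[:,2]<.12);print("lid top slope",y,k.sum(),np.polyfit(-Q[k,0],Q[k,2],1) if k.sum()>10 else 0)
for th in np.arange(.25,-.21,-.05): print(round(th,2),lip(th),rel(lip(th),RT)[0],(RT.inv().apply(lip(th)-lip(.25))*100).round(2))
```

```text
10.2333 [0.533 0.131 0.063] [-1.037  0.785  0.17   2.402  1.562  0.751 -1.614] [-10.368  -0.072  -1.324] [ 0.635  2.112 -0.93 ]
lid top slope -0.11 0 0
lid top slope 0.11 0 0
0.25 [0.534 0.131 0.064] [-0.32  0.11 -0.05] [0. 0. 0.]
0.2 [0.533 0.131 0.054] [0.51 0.04 0.53] [ 0.83 -0.07  0.58]
0.15 [0.532 0.131 0.044] [1.37 0.   1.17] [ 1.68 -0.12  1.22]
0.1 [0.532 0.131 0.033] [2.2  0.   1.86] [ 2.52 -0.13  1.9 ]
0.05 [0.533 0.131 0.022] [3.   0.04 2.59] [ 3.32 -0.1   2.63]
0.0 [0.534 0.131 0.011] [3.78 0.11 3.35] [ 4.1  -0.03  3.4 ]
-0.05 [ 0.536  0.131 -0.   ] [4.57 0.23 4.2 ] [4.89 0.09 4.25]
-0.1 [ 0.538  0.131 -0.012] [5.32 0.39 5.09] [5.65 0.24 5.13]
-0.15 [ 0.541  0.131 -0.023] [6.03 0.59 6.02] [6.36 0.44 6.06]
-0.2 [ 0.545  0.131 -0.035] [6.75 0.84 7.04] [7.08 0.69 7.08]
```

View pics/v6.png

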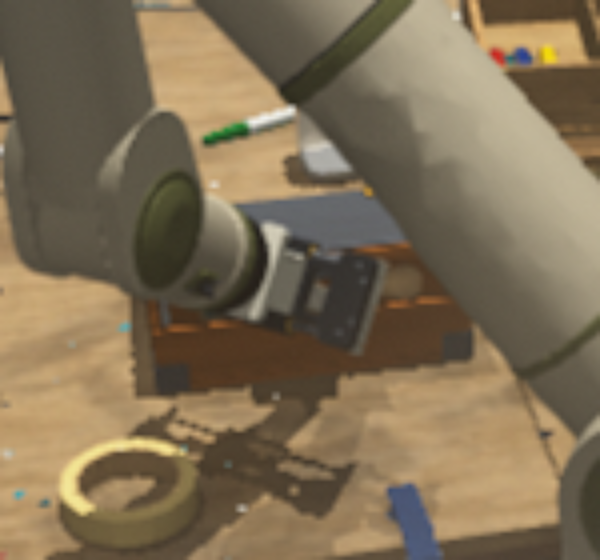

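The side view shows the lid nearly down with the hand at (320,290) under the lip. The lip drags on the finger and pushes along x with about 10 N, so I'll flatten the finger pitch while lowering the rest.

Run:
```python
from h import *
np.set_printoptions(precision=3,suppress=True)
p0=lip(.25);r=np.radians;q=bot.state()['q']
for i in range(1,11):
    th=.25-.015*i;phi=40-2*i;s=.182+.0006*i;R=target(r(-40),r(phi));p=lip(th,s=s,R=R)
    print(round(th,3),phi,p,(RT.inv().apply(p-p0)*100).round(2),(RT.inv()*R).as_rotvec())
q1,e=ik(p,R,q);print(q1,e)
```

```text
0.235 38 [0.534 0.13  0.064] [ 0.03 -0.04  0.06] [-0.    -0.035  0.   ]
0.22 36 [0.534 0.13  0.063] [ 0.06 -0.09  0.12] [ 0.   -0.07  0.  ]
0.205 34 [0.534 0.129 0.062] [ 0.1  -0.13  0.18] [-0.    -0.105 -0.   ]
0.19 32 [0.534 0.129 0.062] [ 0.14 -0.18  0.24] [-0.   -0.14 -0.  ]
0.175 30 [0.534 0.129 0.061] [ 0.18 -0.22  0.3 ] [ 0.    -0.175  0.   ]
0.16 28 [0.533 0.128 0.06 ] [ 0.23 -0.26  0.36] [ 0.    -0.209  0.   ]
0.145 26 [0.533 0.128 0.06 ] [ 0.28 -0.3   0.41] [ 0.    -0.244  0.   ]
0.13 24 [0.533 0.127 0.059] [ 0.33 -0.34  0.47] [-0.    -0.279  0.   ]
0.115 22 [0.533 0.127 0.058] [ 0.39 -0.38  0.52] [ 0.    -0.314  0.   ]
0.1 20 [0.533 0.127 0.057] [ 0.46 -0.42  0.57] [ 0.    -0.349  0.   ]
[-1.267  1.093  0.199  2.271  1.461  1.013 -1.855] 1.160960362696988e-06
```

Emit:
{"op": "play_rows", "data": {"commands": [{"tx":0.05,"ty":-0.05,"tz":0.05,"wx":0,"wy":-0.035,"wz":0,"hand":1},{"tx":0.05,"ty":-0.1,"tz":0.1,"wx":0,"wy":-0.07,"wz":0,"hand":1},{"tx":0.1,"ty":-0.15,"tz":0.2,"wx":0,"wy":-0.105,"wz":0,"hand":1},{"tx":0.15,"ty":-0.2,"tz":0.25,"wx":0,"wy":-0.14,"wz":0,"hand":1},{"tx":0.2,"ty":-0.2,"tz":0.3,"wx":0,"wy":-0.175,"wz":0,"hand":1},{"tx":0.25,"ty":-0.25,"tz":0.35,"wx":0,"wy":-0.21,"wz":0,"hand":1},{"tx":0.3,"ty":-0.3,"tz":0.4,"wx":0,"wy":-0.245,"wz":0,"hand":1},{"tx":0.35,"ty":-0.35,"tz":0.45,"wx":0,"wy":-0.28,"wz":0,"hand":1},{"tx":0.4,"ty":-0.4,"tz":0.5,"wx":0,"wy":-0.315,"wz":0,"hand":1},{"tx":0.45,"ty":-0.4,"tz":0.55,"wx":0,"wy":-0.35,"wz":0,"hand":1}]}}

```text
time: 11.12
tool_pos: [0.5328, 0.1277, 0.0563]
orientation: [0.54, 0.279, 0.769, -0.196]
force: [0.9, -1.3, -3.4]
gripper_width: 0.0007
```

```bash
cat >> h.py <<'E'
def lidtop(n="side"):
    z,d=get_image(n);P=cloud(d,camera_info(n));hsv=cv2.cvtColor(z,cv2.COLOR_BGR2HSV);Q=Ro.from_euler('z',-YAW).apply(P.reshape(-1,3)-HG)
    k=(Q[:,0]>-.15)&(Q[:,0]<-.01)&(abs(Q[:,1])<.12)&(Q[:,2]>0)&(Q[:,2]<.07)&(hsv[...,1].ravel()<90);q=Q[k]
    for _ in range(4):
        f=np.linalg.lstsq(np.c_[q,np.ones(len(q))][:,[0,1,3]],q[:,2],rcond=None)[0];q=q[abs(q[:,2]-q[:,0]*f[0]-q[:,1]*f[1]-f[2])<.004]
    return z,np.arctan(-f[0]),f,len(q)
E
python3 - <<'E'
from h import *
np.set_printoptions(precision=3,suppress=True)
s=bot.state();print(s['time'],s['tool_pos'],s['q'],s['force'],s['ft_torque'])
for n in("side","scene"): print(lidtop(n)[1:])
r=np.radians;R=target(r(-40),r(20));p0=lip(.1,s=.188,R=R);print(rel(p0,R))
for th in np.arange(.09,-.11,-.01): p=lip(th,s=.188,R=R);print(round(th,2),p,(R.inv().apply(p-p0)*100).round(2))
E
```

```text
11.1167 [0.533 0.128 0.056] [-1.204  1.068  0.198  2.388  1.5    1.007 -1.876] [ 0.881 -1.338 -3.45 ] [ 1.008  1.378 -0.219]
(np.float64(0.11708269374445616), array([-0.118,  0.026,  0.009]), 169)
(np.float64(0.10202164299170553), array([-0.102,  0.001,  0.012]), 669)
(array([-0.25, -0.11,  0.03]), array([0.002, 0.002, 0.005]))
0.09 [0.532 0.127 0.055] [ 0.18 -0.    0.06]
0.08 [0.532 0.127 0.053] [ 0.36 -0.    0.13]
0.07 [0.532 0.127 0.051] [ 0.54 -0.01  0.19]
0.06 [0.532 0.127 0.049] [ 0.75 -0.01  0.27]
0.05 [0.532 0.127 0.047] [ 0.93 -0.    0.33]
0.04 [0.533 0.127 0.045] [ 1.11 -0.    0.4 ]
0.03 [0.533 0.127 0.043] [1.29 0.   0.47]
0.02 [0.533 0.127 0.042] [1.47 0.01 0.55]
0.01 [0.533 0.127 0.04 ] [1.64 0.02 0.62]
0.0 [0.533 0.127 0.037] [1.85 0.02 0.71]
-0.01 [0.533 0.127 0.035] [2.03 0.03 0.78]
-0.02 [0.533 0.127 0.034] [2.2  0.04 0.86]
-0.03 [0.533 0.127 0.032] [2.38 0.06 0.94]
-0.04 [0.534 0.127 0.03 ] [2.55 0.07 1.02]
-0.05 [0.534 0.127 0.027] [2.76 0.08 1.12]
-0.06 [0.534 0.127 0.026] [2.93 0.1  1.2 ]
-0.07 [0.534 0.127 0.024] [3.1  0.12 1.29]
-0.08 [0.535 0.127 0.022] [3.27 0.14 1.37]
-0.09 [0.535 0.127 0.02 ] [3.44 0.15 1.46]
-0.1 [0.535 0.127 0.018] [3.65 0.18 1.57]
```

Emit:
{"op": "play_rows", "data": {"commands": [{"tx":0.2,"ty":0,"tz":0.05,"wx":0,"wy":0,"wz":0,"hand":1},{"tx":0.35,"ty":0,"tz":0.15,"wx":0,"wy":0,"wz":0,"hand":1},{"tx":0.55,"ty":0,"tz":0.2,"wx":0,"wy":0,"wz":0,"hand":1},{"tx":0.75,"ty":0,"tz":0.25,"wx":0,"wy":0,"wz":0,"hand":1},{"tx":0.95,"ty":0,"tz":0.35,"wx":0,"wy":0,"wz":0,"hand":1},{"tx":1.1,"ty":0,"tz":0.4,"wx":0,"wy":0,"wz":0,"hand":1},{"tx":1.3,"ty":0,"tz":0.45,"wx":0,"wy":0,"wz":0,"hand":1},{"tx":1.5,"ty":0,"tz":0.55,"wx":0,"wy":0,"wz":0,"hand":1},{"tx":1.65,"ty":0,"tz":0.6,"wx":0,"wy":0,"wz":0,"hand":1},{"tx":1.85,"ty":0,"tz":0.7,"wx":0,"wy":0,"wz":0,"hand":1}]}}

```text
time: 12.05
tool_pos: [0.5332, 0.1264, 0.0381]
orientation: [0.541, 0.279, 0.769, -0.197]
force: [-0.4, -0.9, 1.1]
gripper_width: 0.0006
```

Run:
```python
from h import *
np.set_printoptions(precision=3,suppress=True)
s=bot.state();print(s['time'],s['tool_pos'],s['q'],s['force'],s['ft_torque'])
for n in("side","scene"): print(lidtop(n)[1:])
print(R_of(s['orientation']).as_matrix())
```

```text
12.05 [0.533 0.126 0.038] [-1.198  1.107  0.19   2.378  1.512  1.007 -1.911] [-0.42  -0.885  1.058] [ 0.578  0.75  -0.029]
(np.float64(0.04556100658992294), array([-0.046, -0.004,  0.014]), 128)
(np.float64(0.05724365101830508), array([-0.057,  0.001,  0.012]), 771)
[[-0.26   0.642  0.721]
 [ 0.216  0.767 -0.605]
 [-0.941 -0.001 -0.338]]
```

Lid rests on the catch at about 0.05 rad and the fingers carry nothing. I withdraw from under the lip, then rise.

Emit:
{"op": "play_rows", "data": {"commands": [{"tx":0.5,"ty":0,"tz":0.2,"wx":0,"wy":0,"wz":0,"hand":1},{"tx":1.3,"ty":0,"tz":-2.2,"wx":0,"wy":0,"wz":0,"hand":1},{"tx":2.4,"ty":0,"tz":-5.2,"wx":0,"wy":0,"wz":0,"hand":1},{"tx":3.7,"ty":0,"tz":-9,"wx":0,"wy":0,"wz":0,"hand":1},{"tx":1.5,"ty":0,"tz":-10.5,"wx":0,"wy":0,"wz":0,"hand":1},{"tx":-2.2,"ty":0,"tz":-11.8,"wx":0,"wy":0,"wz":0,"hand":1},{"tx":-6,"ty":0,"tz":-13.1,"wx":0,"wy":0,"wz":0,"hand":1},{"tx":-9.8,"ty":0,"tz":-14.4,"wx":0,"wy":0,"wz":0,"hand":1},{"tx":-9.8,"ty":0,"tz":-14.4,"wx":0,"wy":0,"wz":0,"hand":1}]}}

```text
time: 12.9
tool_pos: [0.455, 0.1914, 0.1844]
orientation: [0.541, 0.281, 0.768, -0.195]
force: [-0.1, -0.7, -0.3]
gripper_width: 0.0002
```

Run:
```python
from h import *
np.set_printoptions(precision=3,suppress=True)
s=bot.state();print(s['time'],s['tool_pos'],s['q'],s['force'],s['ft_torque'])
for n in("side","scene"): print(lidtop(n)[1:])
r=np.radians
q=s['q']
for phi in(55,90):
    R=target(r(-40),r(phi));p=np.array([.553,.157,.16])+.039*R.apply([0,0,1]);print(p,*rel(p,R));q,e=ik(p,R,q);print(q,e)
```

```text
12.9 [0.455 0.191 0.184] [-1.382  0.766  0.143  2.37   1.146  1.139 -1.521] [-0.053 -0.651 -0.338] [ 0.629  0.842 -0.021]
(np.float64(0.049222426000249744), array([-0.049,  0.002,  0.012]), 331)
(np.float64(0.05863170652196136), array([-0.059,  0.001,  0.012]), 133)
[0.57  0.143 0.128] [ 0.75  3.55 13.11] [ 0.002  0.613 -0.001]
[-0.828  0.521  0.117  2.219  1.172  0.587 -0.917] 3.0793885793745417e-06
[0.553 0.157 0.121] [ 2.18  3.55 11.25] [ 0.003  1.223 -0.   ]
[ 0.054  0.553 -0.575  1.99   0.445  0.725  0.081] 5.0398165219208406e-06
```

Run:
```python
from h import *
np.set_printoptions(precision=3,suppress=True)
R=target(np.radians(-40),np.radians(75))
for h in(.16,.12): p=np.array([.553,.157,h])+.039*R.apply([0,0,1]);print(p,*rel(p,R))
```

```text
[0.561 0.151 0.122] [ 1.71  3.55 12.15] [ 0.003  0.962 -0.   ]
[0.561 0.151 0.082] [ 5.47  3.54 13.51] [ 0.003  0.962 -0.   ]
```

Emit:
{"op": "play_rows", "data": {"commands": [{"tx":0,"ty":0.4,"tz":1,"wx":0,"wy":0.11,"wz":0,"hand":1},{"tx":0,"ty":0.8,"tz":2,"wx":0,"wy":0.22,"wz":0,"hand":1},{"tx":0,"ty":1.2,"tz":3,"wx":0,"wy":0.33,"wz":0,"hand":1},{"tx":0.2,"ty":1.6,"tz":5,"wx":0,"wy":0.44,"wz":0,"hand":1},{"tx":0.5,"ty":2,"tz":7,"wx":0,"wy":0.55,"wz":0,"hand":1},{"tx":0.8,"ty":2.5,"tz":9,"wx":0,"wy":0.66,"wz":0,"hand":1},{"tx":1.1,"ty":3,"tz":10.5,"wx":0,"wy":0.77,"wz":0,"hand":1},{"tx":1.5,"ty":3.5,"tz":12,"wx":0,"wy":0.88,"wz":0,"hand":1},{"tx":1.7,"ty":3.5,"tz":12.1,"wx":0,"wy":0.96,"wz":0,"hand":1},{"tx":1.7,"ty":3.5,"tz":12.1,"wx":0,"wy":0.96,"wz":0,"hand":1}]}}

```text
time: 13.83
tool_pos: [0.5621, 0.1469, 0.1201]
orientation: [0.121, 0.341, 0.931, -0.046]
force: [0.5, -0.3, -1.3]
gripper_width: 0.0003
```

Run:
```python
from h import *
np.set_printoptions(precision=3,suppress=True)
s=bot.state();print(s['time'],s['tool_pos'],s['q'],s['force'],s['ft_torque'])
R=target(np.radians(-40),np.radians(75))
for h in(.1,.095,.09,.085,.08,.075): p=np.array([.553,.157,h])+.039*R.apply([0,0,1]);print(h,p,*rel(p,R))
im,d=get_image("wrist");P=cloud(d,camera_info("wrist"));Q=Ro.from_euler('z',-YAW).apply(P.reshape(-1,3)-HG)
k=(abs(Q[:,0]+.13)<.05)&(abs(Q[:,1])<.12)&(Q[:,2]>0)&(Q[:,2]<.06);q=Q[k]
for _ in range(4):
    f=np.linalg.lstsq(np.c_[q,np.ones(len(q))][:,[0,1,3]],q[:,2],rcond=None)[0];q=q[abs(q[:,2]-q[:,0]*f[0]-q[:,1]*f[1]-f[2])<.004]
print(f,len(q),"z lid top at press",HG[2]+f[2]-.14*f[0])
```

```text
13.8333 [0.562 0.147 0.12 ] [-0.414  0.474 -0.138  2.104  0.604  0.565 -0.18 ] [ 0.545 -0.322 -1.28 ] [0.043 0.229 0.028]
0.1 [0.561 0.151 0.062] [1.81 0.2  5.5 ] [-0.003 -0.002 -0.004]
0.095 [0.561 0.151 0.057] [1.94 0.2  5.98] [-0.003 -0.002 -0.004]
0.09 [0.561 0.151 0.052] [2.07 0.2  6.46] [-0.003 -0.002 -0.004]
0.085 [0.561 0.151 0.047] [2.2  0.21 6.94] [-0.003 -0.002 -0.004]
0.08 [0.561 0.151 0.042] [2.33 0.21 7.43] [-0.003 -0.002 -0.004]
0.075 [0.561 0.151 0.037] [2.45 0.21 7.91] [-0.003 -0.002 -0.004]
[-0.021 -0.001  0.017] 39816 z lid top at press 0.08501592890720963
```

Emit:
{"op": "play_rows", "data": {"commands": [{"tx":0.6,"ty":0.1,"tz":2,"wx":0,"wy":0,"wz":0,"hand":1},{"tx":1.2,"ty":0.2,"tz":4,"wx":0,"wy":0,"wz":0,"hand":1},{"tx":1.7,"ty":0.2,"tz":5.2,"wx":0,"wy":0,"wz":0,"hand":1},{"tx":1.9,"ty":0.2,"tz":5.8,"wx":0,"wy":0,"wz":0,"hand":1},{"tx":1.95,"ty":0.2,"tz":6,"wx":0,"wy":0,"wz":0,"hand":1},{"tx":1.95,"ty":0.2,"tz":6,"wx":0,"wy":0,"wz":0,"hand":1}]}}

```text
time: 14.38
tool_pos: [0.558, 0.1539, 0.0575]
orientation: [0.123, 0.337, 0.932, -0.047]
force: [-0.1, -0.2, 0.4]
gripper_width: 0.0007
```

Emit:
{"op": "play_rows", "data": {"commands": [{"tx":0.03,"ty":0,"tz":0.1,"wx":0,"wy":0,"wz":0,"hand":1},{"tx":0.05,"ty":0,"tz":0.2,"wx":0,"wy":0,"wz":0,"hand":1},{"tx":0.08,"ty":0,"tz":0.3,"wx":0,"wy":0,"wz":0,"hand":1},{"tx":0.11,"ty":0,"tz":0.4,"wx":0,"wy":0,"wz":0,"hand":1},{"tx":0.13,"ty":0,"tz":0.5,"wx":0,"wy":0,"wz":0,"hand":1},{"tx":0.16,"ty":0,"tz":0.6,"wx":0,"wy":0,"wz":0,"hand":1}]}}

```text
time: 14.88
tool_pos: [0.5589, 0.1534, 0.0525]
orientation: [0.124, 0.338, 0.932, -0.046]
force: [-0.3, 0.6, -1.2]
gripper_width: 0.0004
```

Emit:
{"op": "play_rows", "data": {"commands": [{"tx":0.03,"ty":0,"tz":0.1,"wx":0,"wy":0,"wz":0,"hand":1},{"tx":0.05,"ty":0,"tz":0.2,"wx":0,"wy":0,"wz":0,"hand":1},{"tx":0.08,"ty":0,"tz":0.3,"wx":0,"wy":0,"wz":0,"hand":1},{"tx":0.08,"ty":0,"tz":0.3,"wx":0,"wy":0,"wz":0,"hand":1}]}}

```text
time: 15.22
tool_pos: [0.5587, 0.1534, 0.0494]
orientation: [0.124, 0.338, 0.932, -0.046]
force: [-1.9, -1.0, 5.1]
gripper_width: 0.0004
```

Emit:
{"op": "play_rows", "data": {"commands": [{"tx":0.02,"ty":0,"tz":0.08,"wx":0,"wy":0,"wz":0,"hand":1},{"tx":0.04,"ty":0,"tz":0.15,"wx":0,"wy":0,"wz":0,"hand":1},{"tx":0.04,"ty":0,"tz":0.15,"wx":0,"wy":0,"wz":0,"hand":1}]}}

```text
time: 15.47
tool_pos: [0.5585, 0.1534, 0.0478]
orientation: [0.124, 0.338, 0.932, -0.046]
force: [-3.6, -0.0, 5.7]
gripper_width: 0.0002
```

Emit:
{"op": "play_rows", "data": {"commands": [{"tx":0.02,"ty":0,"tz":0.08,"wx":0,"wy":0,"wz":0,"hand":1},{"tx":0.04,"ty":0,"tz":0.15,"wx":0,"wy":0,"wz":0,"hand":1},{"tx":0.04,"ty":0,"tz":0.15,"wx":0,"wy":0,"wz":0,"hand":1}]}}

```text
time: 15.72
tool_pos: [0.5583, 0.1534, 0.0462]
orientation: [0.124, 0.338, 0.932, -0.046]
force: [-3.6, 0.8, 6.4]
gripper_width: 0.0005
```

Emit:
{"op": "play_rows", "data": {"commands": [{"tx":0.02,"ty":0,"tz":0.07,"wx":0,"wy":0,"wz":0,"hand":1},{"tx":0.03,"ty":0,"tz":0.12,"wx":0,"wy":0,"wz":0,"hand":1},{"tx":0.03,"ty":0,"tz":0.12,"wx":0,"wy":0,"wz":0,"hand":1}]}}

```text
time: 15.97
tool_pos: [0.5582, 0.1534, 0.045]
orientation: [0.124, 0.338, 0.932, -0.046]
force: [-2.9, 1.0, 6.3]
gripper_width: 0.0008
```

Emit:
{"op": "play_rows", "data": {"commands": [{"tx":0.01,"ty":0,"tz":0.05,"wx":0,"wy":0,"wz":0,"hand":1},{"tx":0.02,"ty":0,"tz":0.08,"wx":0,"wy":0,"wz":0,"hand":1},{"tx":0.02,"ty":0,"tz":0.08,"wx":0,"wy":0,"wz":0,"hand":1}]}}

```text
time: 16.22
tool_pos: [0.5581, 0.1534, 0.0441]
orientation: [0.124, 0.338, 0.932, -0.046]
force: [-4.5, 0.7, 6.2]
gripper_width: 0.0007
```

Emit:
{"op": "play_rows", "data": {"commands": [{"tx":0.01,"ty":0,"tz":0.05,"wx":0,"wy":0,"wz":0,"hand":1},{"tx":0.01,"ty":0,"tz":0.05,"wx":0,"wy":0,"wz":0,"hand":1}]}}

```text
time: 16.38
tool_pos: [0.558, 0.1534, 0.0436]
orientation: [0.124, 0.338, 0.932, -0.046]
force: [-3.5, 0.8, 5.6]
gripper_width: 0.0002
```

Run:
```python
from h import *
np.set_printoptions(precision=3,suppress=True)
s=bot.state();print(s['time'],s['tool_pos'],s['force'],s['ft_torque'])
for n in("side","scene"): print(lidtop(n)[1:])
```

```text
16.3833 [0.558 0.153 0.044] [-3.546  0.796  5.594] [ 0.106  0.902 -0.081]
(np.float64(0.013712386262643018), array([-0.014,  0.   ,  0.012]), 884)
(np.float64(0.01719792846032744), array([-0.017,  0.001,  0.011]), 1052)
```

Emit:
{"op": "play_rows", "data": {"commands": [{"tx":0.01,"ty":0,"tz":0.05,"wx":0,"wy":0,"wz":0,"hand":1},{"tx":0.01,"ty":0,"tz":0.05,"wx":0,"wy":0,"wz":0,"hand":1}]}}

```text
time: 16.65
tool_pos: [0.5581, 0.1534, 0.0431]
orientation: [0.124, 0.338, 0.932, -0.046]
force: [-4.0, 1.8, 5.8]
gripper_width: 0.0007
```

Emit:
{"op": "play_rows", "data": {"commands": [{"tx":0.01,"ty":0,"tz":0.05,"wx":0,"wy":0,"wz":0,"hand":1},{"tx":0.01,"ty":0,"tz":0.05,"wx":0,"wy":0,"wz":0,"hand":1}]}}

```text
time: 16.82
tool_pos: [0.5581, 0.1534, 0.0426]
orientation: [0.124, 0.338, 0.932, -0.046]
force: [-4.3, 0.4, 6.0]
gripper_width: 0.0002
```

Emit:
{"op": "play_rows", "data": {"commands": [{"tx":0.01,"ty":0,"tz":0.05,"wx":0,"wy":0,"wz":0,"hand":1},{"tx":0.01,"ty":0,"tz":0.05,"wx":0,"wy":0,"wz":0,"hand":1}]}}

```text
time: 16.98
tool_pos: [0.5581, 0.1533, 0.0423]
orientation: [0.124, 0.338, 0.932, -0.046]
force: [-6.0, 0.5, 9.0]
gripper_width: 0.0006
```

Emit:
{"op": "play_rows", "data": {"commands": [{"tx":0.01,"ty":0,"tz":0.04,"wx":0,"wy":0,"wz":0,"hand":1},{"tx":0.01,"ty":0,"tz":0.04,"wx":0,"wy":0,"wz":0,"hand":1}]}}

```text
time: 17.15
tool_pos: [0.5581, 0.1534, 0.0421]
orientation: [0.124, 0.338, 0.932, -0.046]
force: [-7.1, 1.6, 13.0]
gripper_width: 0.0006
```

Emit:
{"op": "play_rows", "data": {"commands": [{"tx":0.01,"ty":0,"tz":0.03,"wx":0,"wy":0,"wz":0,"hand":1},{"tx":0.01,"ty":0,"tz":0.03,"wx":0,"wy":0,"wz":0,"hand":1}]}}

```text
time: 17.32
tool_pos: [0.5581, 0.1533, 0.042]
orientation: [0.124, 0.338, 0.932, -0.046]
force: [-7.5, 0.8, 16.5]
gripper_width: 0.0005
```

Emit:
{"op": "play_rows", "data": {"commands": [{"tx":0,"ty":0,"tz":0.01,"wx":0,"wy":0,"wz":0,"hand":1},{"tx":0,"ty":0,"tz":0.01,"wx":0,"wy":0,"wz":0,"hand":1}]}}

```text
time: 17.48
tool_pos: [0.5581, 0.1534, 0.042]
orientation: [0.124, 0.338, 0.932, -0.046]
force: [-8.4, 0.5, 17.5]
gripper_width: 0.0005
```

Emit:
{"op": "play_rows", "data": {"commands": [{"tx":0,"ty":0,"tz":0.02,"wx":0,"wy":0,"wz":0,"hand":1},{"tx":0,"ty":0,"tz":0.02,"wx":0,"wy":0,"wz":0,"hand":1},{"tx":0,"ty":0,"tz":0.02,"wx":0,"wy":0,"wz":0,"hand":1},{"tx":0,"ty":0,"tz":0.02,"wx":0,"wy":0,"wz":0,"hand":1}]}}

```text
time: 17.82
tool_pos: [0.5581, 0.1534, 0.042]
orientation: [0.124, 0.338, 0.932, -0.046]
force: [-8.6, 1.3, 18.8]
gripper_width: 0.0006
```

Emit:
{"op": "play_rows", "data": {"commands": [{"tx":0,"ty":0,"tz":0,"wx":0,"wy":0,"wz":0,"hand":1},{"tx":0,"ty":0,"tz":0,"wx":0,"wy":0,"wz":0,"hand":1},{"tx":0,"ty":0,"tz":0,"wx":0,"wy":0,"wz":0,"hand":1},{"tx":0,"ty":0,"tz":0,"wx":0,"wy":0,"wz":0,"hand":1}]}}

```text
time: 18.15
tool_pos: [0.5582, 0.1534, 0.042]
orientation: [0.124, 0.338, 0.932, -0.046]
force: [-8.6, 1.4, 19.4]
gripper_width: 0.0004
```

Steady at about 19.4 N (noise about 1 N). I hold for well over a second.

Emit:
{"op": "play_rows", "data": {"commands": [{"tx":0,"ty":0,"tz":0.01,"wx":0,"wy":0,"wz":0,"hand":1},{"tx":0,"ty":0,"tz":0.01,"wx":0,"wy":0,"wz":0,"hand":1},{"tx":0,"ty":0,"tz":0.01,"wx":0,"wy":0,"wz":0,"hand":1},{"tx":0,"ty":0,"tz":0.01,"wx":0,"wy":0,"wz":0,"hand":1},{"tx":0,"ty":0,"tz":0.01,"wx":0,"wy":0,"wz":0,"hand":1},{"tx":0,"ty":0,"tz":0.01,"wx":0,"wy":0,"wz":0,"hand":1},{"tx":0,"ty":0,"tz":0.01,"wx":0,"wy":0,"wz":0,"hand":1},{"tx":0,"ty":0,"tz":0.01,"wx":0,"wy":0,"wz":0,"hand":1},{"tx":0,"ty":0,"tz":0.01,"wx":0,"wy":0,"wz":0,"hand":1},{"tx":0,"ty":0,"tz":0.01,"wx":0,"wy":0,"wz":0,"hand":1}]}}

```text
time: 18.98
tool_pos: [0.5581, 0.1533, 0.042]
orientation: [0.124, 0.338, 0.932, -0.046]
force: [-8.5, 1.7, 19.9]
gripper_width: 0.0004
```

Emit:
{"op": "play_rows", "data": {"commands": [{"tx":0,"ty":0,"tz":0,"wx":0,"wy":0,"wz":0,"hand":1},{"tx":0,"ty":0,"tz":0,"wx":0,"wy":0,"wz":0,"hand":1},{"tx":0,"ty":0,"tz":0,"wx":0,"wy":0,"wz":0,"hand":1},{"tx":0,"ty":0,"tz":0,"wx":0,"wy":0,"wz":0,"hand":1},{"tx":0,"ty":0,"tz":0,"wx":0,"wy":0,"wz":0,"hand":1},{"tx":0,"ty":0,"tz":0,"wx":0,"wy":0,"wz":0,"hand":1}]}}

```text
time: 19.48
tool_pos: [0.5582, 0.1534, 0.042]
orientation: [0.124, 0.338, 0.932, -0.046]
force: [-8.3, 0.9, 20.3]
gripper_width: 0.0006
```

Run:
```python
from h import *
np.set_printoptions(precision=3,suppress=True)
s=bot.state();print(s['time'],s['tool_pos'],s['force'])
R=R_of(s['orientation']);print("up10cm",(R.inv().apply([0,0,.1])*100).round(2))
for n in("side","scene"): print(lidtop(n)[1:])
```

```text
19.4833 [0.558 0.153 0.042] [-8.266  0.886 20.299]
up10cm [-2.62 -0.02 -9.65]
(np.float64(0.009660465371634671), array([-0.01 ,  0.001,  0.011]), 850)
(np.float64(0.008295689236017022), array([-0.008,  0.002,  0.011]), 1029)
```

Emit:
{"op": "play_rows", "data": {"commands": [{"tx":-0.1,"ty":0,"tz":-0.3,"wx":0,"wy":0,"wz":0,"hand":1},{"tx":-0.5,"ty":0,"tz":-2,"wx":0,"wy":0,"wz":0,"hand":1},{"tx":-1.5,"ty":0,"tz":-5.5,"wx":0,"wy":0,"wz":0,"hand":1},{"tx":-2.6,"ty":0,"tz":-9.5,"wx":0,"wy":0,"wz":0,"hand":1},{"tx":-3.5,"ty":0,"tz":-13,"wx":0,"wy":0,"wz":0,"hand":1},{"tx":-4.5,"ty":0,"tz":-16.5,"wx":0,"wy":0,"wz":0,"hand":1},{"tx":-5,"ty":0,"tz":-18,"wx":0,"wy":0,"wz":0,"hand":1},{"tx":-5,"ty":0,"tz":-18,"wx":0,"wy":0,"wz":0,"hand":1}]}}

```text
time: 20.25
tool_pos: [0.562, 0.1533, 0.2321]
orientation: [0.126, 0.339, 0.931, -0.043]
force: [0.4, 0.4, -0.2]
gripper_width: 0.0005
```

Run:
```python
from h import *
np.set_printoptions(precision=3,suppress=True)
s=bot.state();print(s['time'],s['tool_pos'],s['force'])
for n in("side","scene"): print(lidtop(n)[1:])
im,d=get_image("scene");b,e=get_image("wrist")
z0=np.load("scene0.npz")['im']
v=np.hstack([cv2.resize(im[180:360,140:400],(520,360)),cv2.resize(b,(280,210)) if 0 else cv2.copyMakeBorder(cv2.resize(b[::-1,::-1],(280,210)),0,150,0,0,0)]);cv2.imwrite("pics/v7.png",v)
P=cloud(e,camera_info("wrist"));Q=Ro.from_euler('z',-YAW).apply(P.reshape(-1,3)-HG)
k=(Q[:,0]>-.15)&(Q[:,0]<-.01)&(abs(Q[:,1])<.12)&(Q[:,2]>0)&(Q[:,2]<.03);q=Q[k]
for _ in range(4):
    f=np.linalg.lstsq(np.c_[q,np.ones(len(q))][:,[0,1,3]],q[:,2],rcond=None)[0];q=q[abs(q[:,2]-q[:,0]*f[0]-q[:,1]*f[1]-f[2])<.004]
print("wrist fit",f,len(q))
# bystander shift check (tins, tapes, block) by local template match in the scene image
for nm,(x0,y0,x1,y1) in dict(tinA=(168,285,200,315),tinB=(176,308,208,340),mask=(228,302,276,338),lino=(352,258,390,288)).items():
    r=cv2.matchTemplate(im[y0-8:y1+8,x0-8:x1+8],z0[y0:y1,x0:x1],cv2.TM_CCOEFF_NORMED);_,m,_,l=cv2.minMaxLoc(r);print(nm,round(m,3),l[0]-8,l[1]-8)
```

```text
20.25 [0.562 0.153 0.232] [ 0.355  0.36  -0.183]
(np.float64(0.0034099531268503157), array([-0.003, -0.001,  0.012]), 1313)
(np.float64(0.0004643141868644868), array([-0.   ,  0.   ,  0.011]), 1479)
wrist fit [-0.001 -0.002  0.012] 32908
tinA 0.999 0 0
tinB 0.999 0 0
mask 0.473 0 0
lino 0.998 0 0
```

View pics/v7.png

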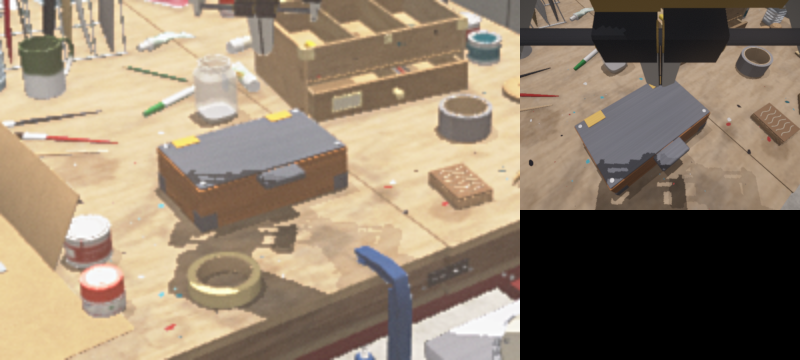

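The picture shows the lid level and flush on the case, with its top at about (255,150) and the lip at (282,175). The bystanders are unmoved; the masking tape is only in the arm's shadow.

```bash
python3 -c "
from rig import bot
print(bot.finish_job())"
```

```text
the job is handed in; nothing more can be done
None
```

The case is shut and the job is handed in, at about 20 s on the robot's clock.

- **Raising and lowering:** I pushed the lid up by the lip to about 1.19 rad and saw that the prop had fallen flat. I then lowered it on the finger in about 4 s. The camera angles matched my commands at each check, and it came to rest on the catch at about 0.05 rad.
- **Pressing:** The catch gave way at about 6 N. I bedded the shut lid at 19–20 N downward for about 1.5 s. There was also about 8 N of sideways drag during that hold, for a total of about 22 N. The tool stopped moving while the force rose, so the lid was on the rim.
- **Last checks:** All three cameras put the lid level within about 0.003 rad. The arm was clear and touching nothing.
- **Bystanders:** The two nearest tins and the lino block show no shift in the images. The masking tape matched poorly (0.47) because it lay in the arm's shadow, though it also showed no shift. The duct tape and baren I did not measure, and the arm stayed well away from both.

**What disagreed:** The real fingertips sit about 39 mm behind the reported TCP. My first approach therefore missed the lip without touching anything, and I corrected for it. Midway down, the lip dragged on the finger with about 10 N, so I flattened the finger's pitch for the rest of the descent.

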